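Load the aluminium angle into the welding fixture and clamp it

ROBOT

A 6-joint arm with a two-finger parallel gripper is mounted at the origin on the work surface. World frame = base frame: x ahead of the robot, y to its left, z up, the work surface at z = 0. Lengths are in mm, angles in rad, forces in N, time in s.
With the tool pointing down it reaches from about 300 to 875 mm from the base axis. Payload 4.2 kg.
Tool frame: the origin (TCP) lies between the finger pads; the fingertips stand 11 mm ahead of it and the grasp point (between the pads) lies 8 mm behind it; z points along the fingers, y is the direction in which the jaws open and shut (so a half turn about z gives the same grasp; the last joint's range is limited). The gripper opens to 85 mm and grips with 20 to 120 N. Pads are 22 mm wide; open, the fingers measure 114 mm over their backs; the gripper's body (76 mm by 85 mm) begins 54 mm behind the grasp point. The pads swing forward as they close: fully open they stand 13 mm farther back than shut.
Start: joints at [1.125, 0.32, 1.565, -0, 1.257, -0.02], TCP at [237.507, 523.671, 242.338] pointing down, gripper open.
Joint ranges: [-3.11, 3.11], [-0.84, 2.01], [0.21, 2.61], [-1.34, 4.49], [0.05, 2.63], [-2.56, 2.56]. Speed limits (rad/s): [2.57, 2.57, 3.14, 3.14, 3.14, 3.14].

INTERFACE

Orientations are given as a 3x3 rotation matrix whose columns are the frame's x, y, z axes.
In Python, from bench import * gives the robot as it stands.
- The arm moves only by the tool send_rows, never from a script. Its argument "deltas" is a list of rows, each an object of numbers: "x", "y", "z": the shift along the tool's x, y, z in m; "spin": the turn about the tool's z in rad. In form: [{"x": .., "y": .., "z": .., "spin": ..}, ...]. A call has 1 to 5 rows; each row is the pose to reach, as a shift and turn from the pose measured when the call began, along the tool's axes at that moment; what a row does not reach only later rows make up. A row lasts 1/10 s, in which the tool goes at most 50 mm and 8.59 degrees, less where a joint would pass 70% of its speed; a pose out of reach is approached as far as the arm can. A call with a gripper value outside its range is refused whole. "jaw" is the opening, from 0 (shut) to 1 (fully open), set as the call begins (left out, the last holds). The fingers move at their own pace and stop on an object; "force" is the grip in N (left out, the last holds). Time passes only in rows, so rows that repeat a pose let the fingers close. It gives the time, the measured TCP pose, the force and the opening at its end, in the units of the state.
- get_obs(): the state, without advancing time (a new reading comes with each control period).
- read_camera(name): name is "side" or "top" or "wrist"; returns a dict with "frame" (400x640x3 uint8, red, green, blue), "fx", "fy", "cx", "cy" (pixels), "k1" (the pictures are not rectified: a ray, as slopes to the right and down, at radius r is drawn at 1 + k1 r^2 times it, then the intrinsics apply), "pose" (4x4, takes a point from camera to world coordinates). Camera axes: x right, y down, z forward; pixel columns grow to the right and rows downward; lengths in mm; the calibration is good to about 2 mm. A picture is of the moment at which its call begins. There is no depth.
- job_done(): hands the job in, once; it reports no verdict.
The state is a dict: "clock": time; "joint_pos": joint angles; "dq": joint speeds; "tau": joint torques, N m; "tool_pos": TCP position; "tcp_rot": TCP orientation; "ft_force": force on the tool from outside, world axes, zero at the start; "ft_torque": the same for the moment, N m; "gripper_width": finger opening in mm.
Only numpy, scipy, OpenCV 4.12 (cv2) and the standard library are available. Lean on these libraries where they do the work, as an engineer would, in place of code of your own. Each camera call takes 0.05 s, during which the arm holds its last target.

TASK

The fixture's toggle clamp may have been left shut, half shut or open: find out, and swing it open if needed. Stand the aluminium angle from the tray on its wide leg in the fixture, between the end blocks, upright leg against the fence, then swing the clamp handle fully home so that its pad presses on the wide leg. Leave the other two pieces in the tray where they are.

Things in the scene. Friction and masses are not known exactly. Their poses are not given: they have to be found in the camera images.
- fixture: Fixed steel plate 200 (x) x 240 (y) x 16 mm, origin under its centre, z up, within 0.3 rad of the world's yaw. On it: a fence bar along x, 110 mm long, 16 mm high, its +y face at y = -95 mm; two end blocks 12 mm high at y = -75 to -35, inner faces at x = +65 and -65; a toggle clamp on a grey stand, 60 mm wide, 79 mm high above the table, at y = +30 to +90, its arm pointing to -y.
- nest (a point): Where the angle's origin belongs when loaded: on the plate's top face (fixture x 0, y -60, z 16 mm). Axes parallel to the fixture's; the loaded angle's axes are parallel to these, its upright leg on the -y side, touching the fence.
- clamp_pivot (a point): Hinge line of the clamp, along the fixture's x: fixture x 0, y +45, z 65 mm. Clamp angle 0 is shut (stop), 1.7 rad open (stop; arm leans back); may start anywhere between. Over-centre: let go below about 0.8 rad it sinks shut, farther open it stays where left. Some 2 to 6 N across the handle at the grip moves it. With a part in, the pad meets it 0.02 rad before the stop.
- angle: The part: aluminium L-section 120 mm long (its x), about 0.3 kg, lying on its wide leg. Wide leg 70 mm (y = -35 to +35), 8 mm thick; upright leg 8 mm thick at y = -35 to -27, top 55 mm above the underside. Origin at the centre of the wide leg's underside, z up; yaw within 0.5 rad of the tray's. Pinch the upright leg from above.
- tray: Fixed shallow grey tray 260 (x) x 280 (y) mm, rim 14 mm high, floor 5 mm thick, origin under its centre. The angle lies in its +y half, two other pieces in its -y half. Fixture and tray stand side by side, either one on the robot's left.
- flat: Other piece in the tray, to be left there: dark steel flat 90 x 60 x 8 mm; origin under its centre.
- bar: Other piece in the tray, to be left there: steel square bar 16 x 100 x 16 mm, lying along its y; origin under its centre.
- clamp: Clamp, hold-down arm and handle in one; origin on the hinge line. Shut, its axes are the fixture's; opening turns it about -x (its z leans to the fixture's +y by the clamp angle). Arm: 14 x 16 mm bar, 105 mm along its -y; 90 mm out a rubber pad, 22 mm diameter, face 42 mm below the bar's middle, presses on the angle's wide leg when shut. Past 1.45 rad the loading place is free.
- clamp_grip (a point): Centre of the heavy black barrel grip on the handle's end: cylinder 32 mm diameter, 40 mm long along the fixture's x, 140 mm from the hinge line in the plane x = 0. Shut, the handle leans 0.70 rad from vertical to the fixture's -y, open 1.00 rad to +y. Pinch it by its flat ends from above; it turns in the fingers and may creep some 20 mm, so lean the hand along or regrip. Rod below: 12 mm thick.

How it is judged:
By the outcome, as a careful person would: the job done as asked, in the order asked, and still so for the second after the job is handed in, with the robot touching nothing.
It also fails if it takes over 72 s, if anything falls off the work surface, if the arm or the gripper's body presses on something with over 40 N, if the wrist force passes 120 N, or if a joint passes its speed limit or range.

## Working session

There is one attempt and no reset: what is moved stays moved. The work goes in short steps, Python scripts to look and compute and a tool call to move; the robot and the scene stay as the last step left them, time stands still between calls to the robot, and variables do not carry over. Pictures are saved under pics/ and viewed, and the job is handed in when it is done.

Besides the shell and the picture viewer there is one more tool, called after ">>>" as name([rows], argument=value, ...), one row to a line, values as JSON. send_rows: Moves the arm, as the interface text tells. Its arguments: {"type":"object","properties":{"deltas":{"type":"array"},"jaw":{"type":"number"},"force":{"type":"number"}},"required":["deltas"]}

```bash
ls; mkdir -p pics; python3 - <<'E'
from bench import *
import cv2
o=get_obs(); print(o)
for n in ["side","top","wrist"]:
    c=read_camera(n); cv2.imwrite(f"pics/{n}0.png",c["frame"][:,:,::-1]); print(n,{k:c[k] for k in c if k!="frame"})
E
```

```text
pics
{'clock': 0.0, 'joint_pos': array([ 1.12500410e+00,  3.20272427e-01,  1.56570475e+00, -3.61459919e-06,
        1.25740716e+00, -1.99988744e-02]), 'dq': array([-3.44439384e-04,  3.99504440e-04,  6.52409180e-04, -3.91894889e-05,
       -4.74181710e-04,  1.74242880e-03]), 'tau': array([ 9.52345399e-04, -4.15501750e+01, -2.34169865e+01, -1.60140178e-06,
        7.90433638e-03,  2.19340825e-05]), 'tool_pos': array([237.2948151 , 523.23053069, 241.4834528 ]), 'tcp_rot': array([[-9.10711778e-01,  4.13041724e-01, -7.69419545e-04],
       [ 4.13042439e-01,  9.10710341e-01, -1.61805706e-03],
       [ 3.23932589e-05, -1.79138655e-03, -9.99998395e-01]]), 'ft_force': array([ 0.44163414,  0.38973839, -0.51395493]), 'ft_torque': array([-0.02146736, -0.06768877, -0.028628  ]), 'gripper_width': 85.16580545956872}
side {'fx': 413.62825206642316, 'fy': 413.62825206642316, 'cx': 321.7988724299113, 'cy': 194.40545123578647, 'k1': 0.03690755251579587, 'pose': array([[ 9.65749361e-01, -1.44397267e-01,  2.15586643e-01,
         3.39896254e+02],
       [-2.59288976e-01, -5.68645925e-01,  7.80647833e-01,
[... 470 characters left out ...]
-2.85514306e-02,
         1.56383451e+01],
       [ 2.94163585e-02, -1.71585687e-01, -9.84729927e-01,
         1.13053662e+03],
       [ 0.00000000e+00,  0.00000000e+00,  0.00000000e+00,
         1.00000000e+00]])}
wrist {'fx': 352.9208114935759, 'fy': 352.9208114935759, 'cx': 315.49165007643336, 'cy': 199.44306261284044, 'k1': 0.01628665020938618, 'pose': array([[ 4.12511097e-01,  8.73762113e-01,  2.57632228e-01,
         1.70382305e+02],
       [ 9.10952150e-01, -3.95396280e-01, -1.17592356e-01,
         5.52653746e+02],
       [-8.80921263e-04,  2.83198784e-01, -9.59060829e-01,
         3.72432530e+02],
       [ 0.00000000e+00,  0.00000000e+00,  0.00000000e+00,
         1.00000000e+00]])}
```

View pics/side0.png

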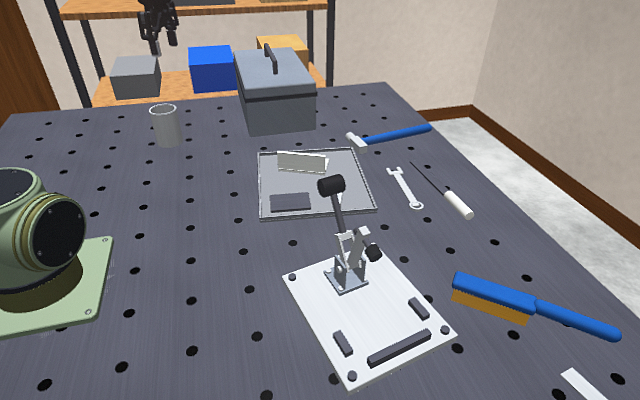

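View pics/top0.png

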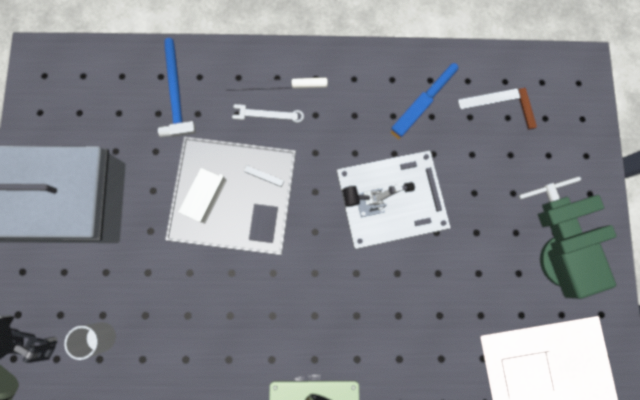

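View pics/wrist0.png

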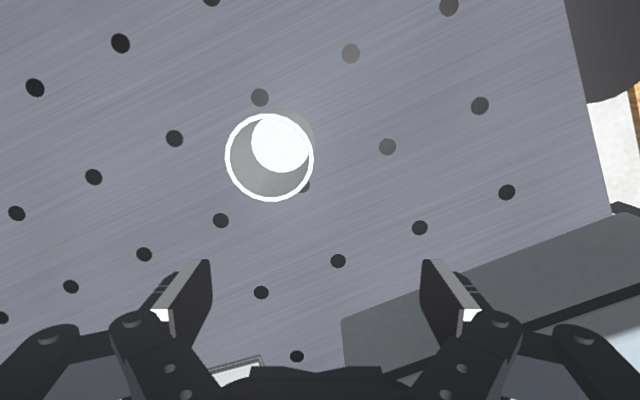

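The clamp looks part open: in the side picture the grip is at (331,185) and the pad at (373,252). The angle is at about (200,195) in the top picture. I'll zoom in to measure.

```bash
python3 - <<'E'
import cv2
t=cv2.imread("pics/top0.png"); s=cv2.imread("pics/side0.png")
cv2.imwrite("pics/t_fix.png",cv2.resize(t[140:260,325:465],None,fx=5.5,fy=5,interpolation=cv2.INTER_CUBIC)[:600,:770])
cv2.imwrite("pics/t_tray.png",cv2.resize(t[130:260,160:305],None,fx=4.6,fy=4.6,interpolation=cv2.INTER_CUBIC))
cv2.imwrite("pics/s_fix.png",cv2.resize(s[160:400,270:470],None,fx=2.5,fy=2.5,interpolation=cv2.INTER_CUBIC))
cv2.imwrite("pics/s_tray.png",cv2.resize(s[140:230,245:385],None,fx=5.5,fy=5.5,interpolation=cv2.INTER_CUBIC))
E
```

```text
(no output)
```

View pics/t_fix.png

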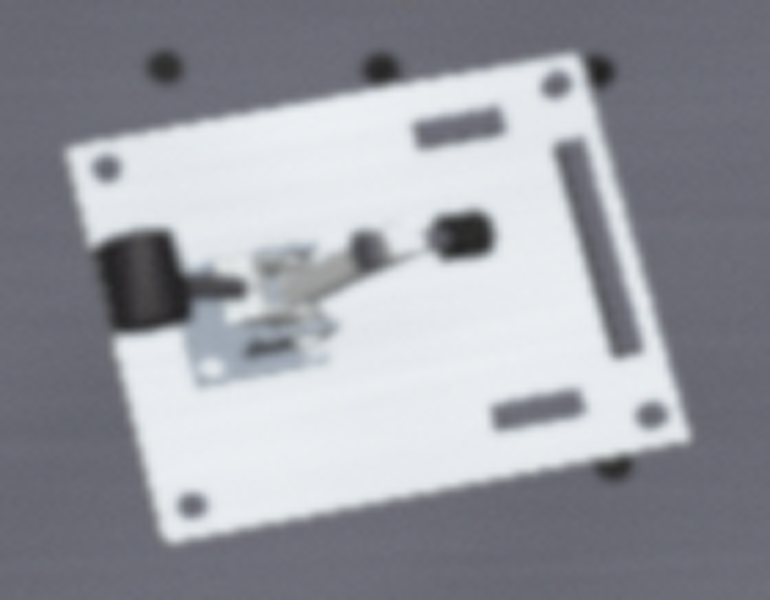

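View pics/t_tray.png

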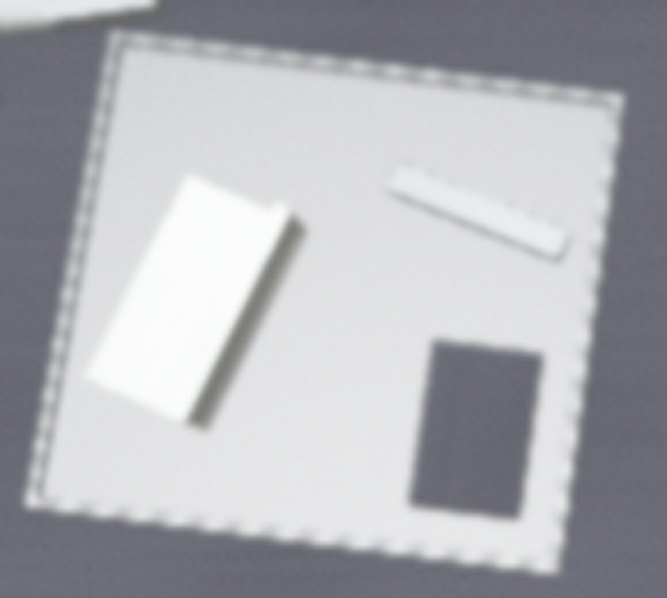

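View pics/s_fix.png

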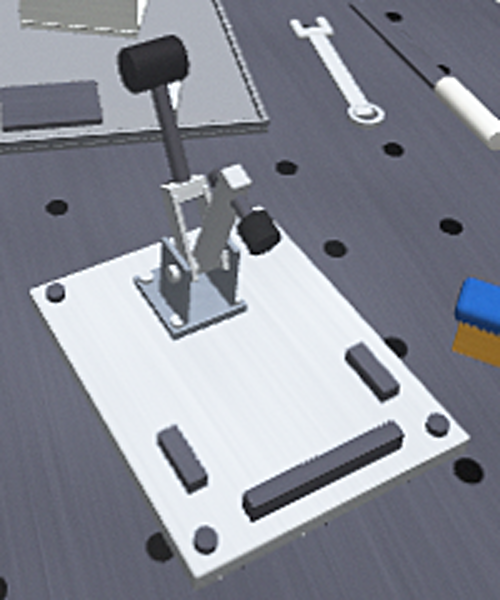

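View pics/s_tray.png

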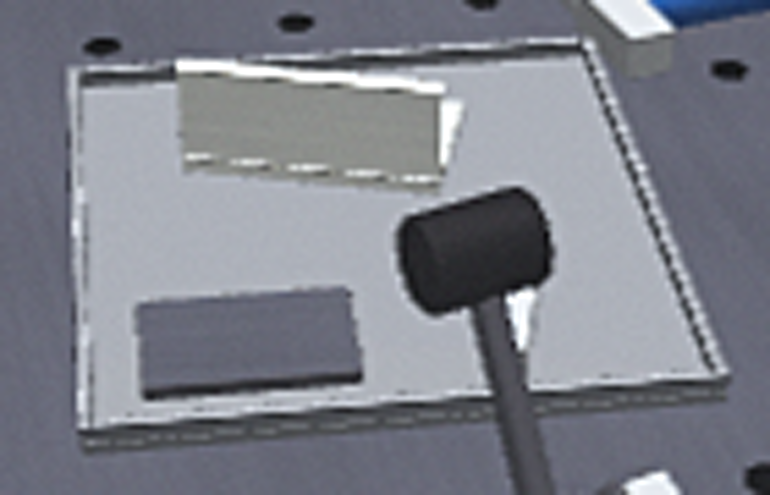

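```bash
cat > h.py <<'E'
import numpy as np, cv2
from scipy.optimize import least_squares
def proj(c,P):
    P=np.atleast_2d(P); T=np.linalg.inv(c["pose"]); q=P@T[:3,:3].T+T[:3,3]
    s=q[:,:2]/q[:,2:]; s=s*(1+c["k1"]*(s**2).sum(1,keepdims=True))
    return s*[c["fx"],c["fy"]]+[c["cx"],c["cy"]]
def Rz(a): return np.array([[np.cos(a),-np.sin(a),0],[np.sin(a),np.cos(a),0],[0,0,1]])
def place(p,L): # p=x,y,yaw
    return np.atleast_2d(L)@Rz(p[2]).T+[p[0],p[1],p[3] if len(p)>3 else 0]
def unc(uv,sx,sy,ox,oy): return (np.asarray(uv,float)+.5)/[sx,sy]-.5+[ox,oy]
def fit(obs,x0): # obs: list of (cam,local pts,pixels)
    f=lambda p: np.concatenate([(proj(c,place(p,L))-np.asarray(u)).ravel() for c,L,u in obs])
    r=least_squares(f,x0,loss='soft_l1'); return r.x,r.fun
def clampL(a,L): # clamp-frame pts -> fixture frame; opening about -x
    c,s=np.cos(a),np.sin(a); R=np.array([[1,0,0],[0,c,s],[0,-s,c]])
    return np.atleast_2d(L)@R.T+[0,45,65]
def overlay(c,segs,fn,box=None,sc=1):
    im=c["frame"][:,:,::-1].copy()
    x0,y0,x1,y1=box or (0,0,640,400)
    im=cv2.resize(im[y0:y1,x0:x1],None,fx=sc,fy=sc,interpolation=cv2.INTER_CUBIC)
    for P,col in segs:
        q=(proj(c,P)+.5-[x0,y0])*sc-.5
        cv2.polylines(im,[np.round(q*16).astype(np.int32)],False,col,1,cv2.LINE_AA,4)
    cv2.imwrite(fn,im)
E
cat > fit1.py <<'E'
from bench import *
from h import *
T=read_camera("top"); S=read_camera("side")
A=lambda uv: unc(uv,5.5,5,325,140)
B=lambda uv: unc(uv,4.6,4.6,160,130)
C=lambda uv: unc(uv,2.5,2.5,270,160)
D=lambda uv: unc(uv,5.5,5.5,245,140)
pl=np.array([[100,120,16],[100,-120,16],[-100,-120,16],[-100,120,16.]])
ot=[(T,pl,A([(66,148),(578,54),(691,438),(165,542)]))]
os_=[(S,pl[1:],C([(468,437),(195,570),(31,290)]))]
for o in (ot,os_,ot+os_):
    F,r=fit(o,[450,-100,0.2]); print("fix",F.round(3),np.abs(r).max().round(2))
tr=np.array([[130,140,14],[130,-140,14],[-130,-140,14],[-130,140,14.]])
ot=[(T,tr,B([(112,32),(624,96),(560,572),(27,508)]))]
os_=[(S,tr,D([(588,42),(727,378),(82,435),(70,70)]))]
for o in (ot,os_,ot+os_):
    X,r=fit(o,[450,250,0.]); print("tray",X.round(3),np.abs(r).max().round(2))
an=np.array([[60,35,8],[-60,35,8],[60,-35,0],[-60,-35,0],[60,-35,55]])+[0,0,5.]
ot=[(T,an,B([(190,175),(88,378),(305,228),(205,432),(290,207)]))]
an2=np.array([[60,-35,55],[-60,-35,55],[-60,-35,0],[60,-35,0]])+[0,0,5.]
os_=[(S,an2,D([(441,92),(178,72),(186,168),(440,188)]))]
for o in (ot,os_,ot+os_):
    G,r=fit(o,[450,280,-0.4]); print("angle",G.round(3),np.abs(r).max().round(2))
gt=A([(143,280)]); gs=D([(476,250)])
gl=np.array([[0,-140*np.sin(.7),140*np.cos(.7)]])
pad=np.array([[0,-90,-42.]])
f=lambda a: np.concatenate([(proj(T,place(F,clampL(a[0],gl)))-gt).ravel(),(proj(S,place(F,clampL(a[0],gl)))-gs).ravel()])
r=least_squares(f,[1.2]); print("clamp",r.x,r.fun.round(2))
np.savez("est.npz",F=F,X=X,G=G,a=r.x)
def box(lo,hi):
    (a,b,c),(d,e,f)=lo,hi
    return np.array([[a,b,c],[d,b,c],[d,e,c],[a,e,c],[a,b,c],[a,b,f],[d,b,f],[d,e,f],[a,e,f],[a,b,f]],float)
Y=(0,255,255);Rr=(0,0,255)
a=r.x[0]
segs=[(place(F,pl[[0,1,2,3,0]]),Rr),(place(X,tr[[0,1,2,3,0]]),Rr),
 (place(G,box((-60,-35,5),(60,35,13))),Y),(place(G,box((-60,-35,5),(60,-27,60))),Y),
 (place(F,box((-55,-111,16),(55,-95,32))),Y),(place(F,box((65,-75,16),(80,-35,28))),Y),
 (place(F,clampL(a,box((-7,-105,-8),(7,0,8)))),(0,255,0)),(place(F,clampL(a,[[0,0,0],gl[0]])),(255,0,0)),(place(F,clampL(a,np.array([[-20,0,0],[20,0,0]])+gl)),(255,0,0)),
 (place(F,clampL(a,np.array([[11*np.cos(t),-90+11*np.sin(t),-42] for t in np.linspace(0,6.3,20)]))),(255,0,255))]
overlay(T,segs,"pics/ov_t.png",(160,120,470,260),2.5)
overlay(S,segs,"pics/ov_s.png",(245,130,475,400),2.2)
E
python3 fit1.py
```

```text
fix [ 5.34080e+02 -1.91845e+02  2.16000e-01] 0.36
fix [ 5.33684e+02 -1.89118e+02  2.08000e-01] 1.78
fix [ 5.33427e+02 -1.90726e+02  2.12000e-01] 2.36
tray [ 5.40906e+02  2.03831e+02 -1.16000e-01] 0.3
tray [ 5.39575e+02  2.03247e+02 -1.19000e-01] 0.57
tray [ 5.40308e+02  2.03731e+02 -1.17000e-01] 0.85
angle [538.427 275.38   -6.698] 0.72
angle [537.428 278.86   37.3  ] 0.81
angle [538.044 275.969 -19.267] 1.56
clamp [1.28228878] [-0.22  0.32  0.55  0.15]
```

View pics/ov_t.png

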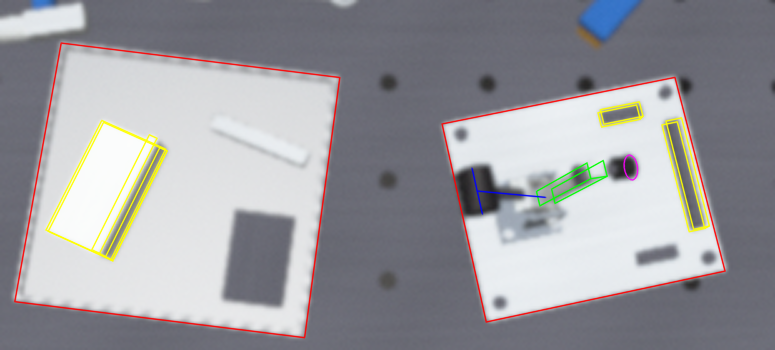

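View pics/ov_s.png

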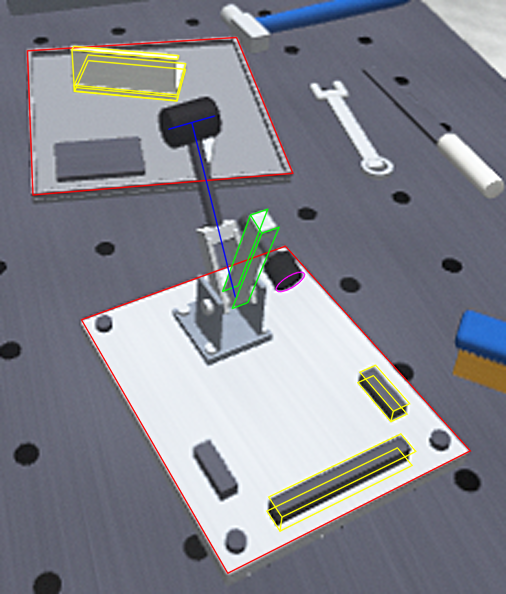

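```bash
cat >> h.py <<'E'
F=np.array([533.4,-190.7,0.212]); G=np.array([538.0,276.0,-0.417])
def fx(x,y,z=0): 
    p=place(F,[[x,y,z]])[0]; return p
def go(o,target,az=None):
    R=o["tcp_rot"]; d=R.T@(np.asarray(target)-o["tool_pos"])/1000
    a=np.arctan2(R[1,1],R[0,1]); s=0
    if az is not None: s=-((az-a+np.pi)%(2*np.pi)-np.pi)
    print("delta",d.round(4),"spin %.3f"%s,"len",np.linalg.norm(d).round(3))
def st(o):
    R=o["tcp_rot"]; p=o["tool_pos"]; f=Rz(F[2]).T@(p-[F[0],F[1],0])
    print("t %.2f"%o["clock"],"pos",p.round(1),"fix",f.round(1),"az %.3f"%np.arctan2(R[1,1],R[0,1]),"tilt",R[:2,2].round(4),"f",o["ft_force"].round(1),"w %.1f"%o["gripper_width"],"q",o["joint_pos"].round(2))
E
python3 - <<'E'
from bench import *; from h import *
o=get_obs(); st(o); go(o,fx(0,72,245),0.212)
E
```

```text
t 0.25 pos [237.4 523.5 241.9] fix [-139.1  760.5  241.9] az 1.145 tilt [-0.0003 -0.0007] f [-0.8  0.2  0.3] w 85.2 q [ 1.12  0.32  1.57 -0.    1.26 -0.02]
delta [-0.5217 -0.4703 -0.0027] spin 0.933 len 0.702
```

>>> send_rows([
  {"x":-0.036,"y":-0.033,"z":-0.003,"spin":0.13},
  {"x":-0.072,"y":-0.066,"z":-0.003,"spin":0.26},
  {"x":-0.108,"y":-0.099,"z":-0.003,"spin":0.39},
  {"x":-0.144,"y":-0.132,"z":-0.003,"spin":0.52},
  {"x":-0.18,"y":-0.165,"z":-0.003,"spin":0.65},
], jaw=0.0, force=60)

```text
clock: 0.75
tool_pos: [333.5, 297.1, 245.1]
tcp_rot: [[-0.471, 0.882, 0.0], [0.882, 0.471, -0.001], [-0.001, -0.0, -1.0]]
ft_force: [0.8, 0.3, -0.2]
gripper_width: 12.3
```

```bash
python3 - <<'E'
from bench import *; from h import *
o=get_obs(); st(o); go(o,fx(0,72,245),0.212)
E
```

```text
t 0.75 pos [333.5 297.1 245.1] fix [-92.8 518.9 245.1] az 0.490 tilt [ 0.0001 -0.0006] f [ 0.8  0.3 -0.2] w 12.3 q [ 0.7   0.11  1.83 -0.    1.2   0.21]
delta [-4.552e-01 -3.360e-02  4.000e-04] spin 0.278 len 0.456
```

>>> send_rows([
  {"x":-0.049,"y":-0.004,"spin":0.06},
  {"x":-0.098,"y":-0.008,"spin":0.12},
  {"x":-0.147,"y":-0.012,"spin":0.18},
  {"x":-0.196,"y":-0.016,"spin":0.24},
  {"x":-0.245,"y":-0.02,"spin":0.278},
])

```text
validation failed for argument at $.de...
```

```bash
python3 - <<'E'
from bench import *; from h import *
o=get_obs(); st(o); go(o,fx(0,72,245),0.212)
E
```

```text
t 0.75 pos [333.5 297.1 245.1] fix [-92.8 518.9 245.1] az 0.490 tilt [ 0.0001 -0.0006] f [ 0.8  0.3 -0.2] w 12.3 q [ 0.7   0.11  1.83 -0.    1.2   0.21]
delta [-4.552e-01 -3.360e-02  4.000e-04] spin 0.278 len 0.456
```

All four keys are needed in each row.

>>> send_rows([
  {"x":-0.049,"y":-0.004,"z":0,"spin":0.06},
  {"x":-0.098,"y":-0.008,"z":0,"spin":0.12},
  {"x":-0.147,"y":-0.012,"z":0,"spin":0.18},
  {"x":-0.196,"y":-0.016,"z":0,"spin":0.24},
  {"x":-0.245,"y":-0.02,"z":0,"spin":0.278},
])

```text
clock: 1.25
tool_pos: [431.6, 69.6, 245.5]
tcp_rot: [[-0.209, 0.978, 0.001], [0.978, 0.209, -0.0], [-0.001, 0.001, -1.0]]
ft_force: [0.4, 0.3, -0.2]
gripper_width: -0.2
```

```bash
python3 - <<'E'
from bench import *; from h import *
o=get_obs(); st(o); go(o,fx(0,72,245),0.212)
E
```

```text
t 1.25 pos [431.6  69.6 245.5] fix [-44.7 275.9 245.5] az 0.210 tilt [ 0.0009 -0.0003] f [ 0.4  0.3 -0.2] w -0.2 q [ 0.13  0.1   1.85 -0.    1.19 -0.08]
delta [-0.2038  0.0451  0.0006] spin -0.002 len 0.209
```

>>> send_rows([
  {"x":-0.048,"y":0.01,"z":0,"spin":0},
  {"x":-0.096,"y":0.021,"z":0,"spin":0},
  {"x":-0.144,"y":0.032,"z":0,"spin":0},
  {"x":-0.185,"y":0.041,"z":0,"spin":0},
  {"x":-0.204,"y":0.045,"z":0,"spin":0},
])

```text
clock: 1.75
tool_pos: [519.3, -123.7, 245.3]
tcp_rot: [[-0.206, 0.979, 0.001], [0.979, 0.206, -0.001], [-0.001, 0.001, -1.0]]
ft_force: [-0.2, -0.2, 0.3]
gripper_width: -0.2
```

```bash
python3 - <<'E'
from bench import *; from h import *
o=get_obs(); st(o); go(o,fx(0,72,160),0.212)
for n in ["wrist","side"]:
    c=read_camera(n); cv2.imwrite(f"pics/{n}1.png",c["frame"][:,:,::-1])
E
```

```text
t 1.75 pos [ 519.3 -123.7  245.3] fix [  0.3  68.5 245.3] az 0.207 tilt [ 0.0012 -0.0011] f [-0.2 -0.2  0.3] w -0.2 q [-0.25  0.25  1.65 -0.    1.23 -0.46]
delta [ 0.0036 -0.0004  0.0853] spin -0.005 len 0.085
```

View pics/wrist1.png

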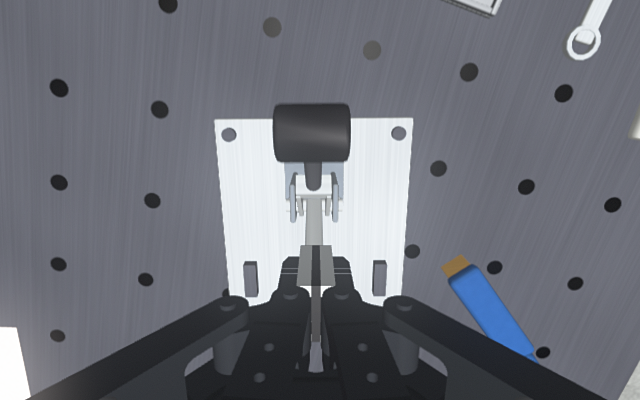

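View pics/side1.png

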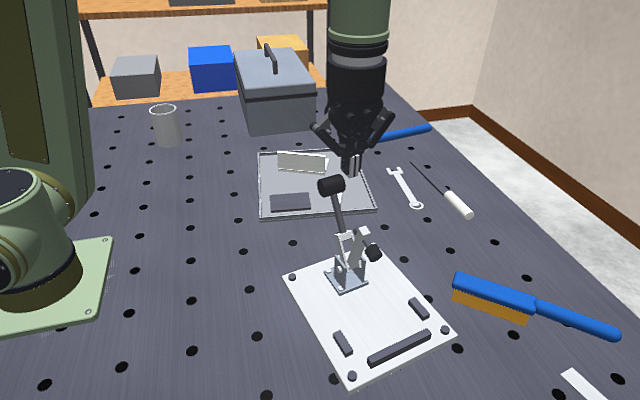

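>>> send_rows([
  {"x":0.003,"y":0,"z":0.025,"spin":-0.005},
  {"x":0.004,"y":0,"z":0.05,"spin":-0.005},
  {"x":0.004,"y":0,"z":0.07,"spin":-0.005},
  {"x":0.004,"y":0,"z":0.085,"spin":-0.005},
])

```text
clock: 2.25
tool_pos: [516.6, -116.4, 158.9]
tcp_rot: [[-0.212, 0.977, -0.002], [0.977, 0.212, 0.001], [0.001, -0.002, -1.0]]
ft_force: [-0.4, 0.6, -0.1]
gripper_width: 0.1
```

```bash
python3 - <<'E'
from bench import *; from h import *
o=get_obs(); st(o); go(o,fx(0,105,158),0.212)
E
```

```text
t 2.25 pos [ 516.6 -116.4  158.9] fix [ -0.8  76.2 158.9] az 0.214 tilt [-0.002   0.0011] f [-0.4  0.6 -0.1] w 0.1 q [-0.24  0.32  1.79  0.    1.03 -0.46]
delta [0.0288 0.0008 0.0009] spin 0.002 len 0.029
```

>>> send_rows([
  {"x":0.008,"y":0.001,"z":0,"spin":0},
  {"x":0.016,"y":0.001,"z":0,"spin":0},
  {"x":0.024,"y":0.001,"z":0,"spin":0},
  {"x":0.032,"y":0.001,"z":0.001,"spin":0},
  {"x":0.04,"y":0.001,"z":0.003,"spin":0},
])

```text
clock: 2.75
tool_pos: [509.3, -76.1, 156.7]
tcp_rot: [[-0.213, 0.977, -0.0], [0.977, 0.213, 0.001], [0.001, 0.0, -1.0]]
ft_force: [0.8, -1.1, -0.1]
gripper_width: 0.3
```

>>> send_rows([
  {"x":0.006,"y":0,"z":0.002,"spin":0},
  {"x":0.011,"y":0,"z":0.004,"spin":0},
  {"x":0.016,"y":0,"z":0.006,"spin":0},
])

```text
clock: 3.05
tool_pos: [505.9, -60.7, 150.4]
tcp_rot: [[-0.213, 0.977, 0.0], [0.977, 0.213, -0.001], [-0.001, -0.0, -1.0]]
ft_force: [0.9, -4.5, -3.8]
gripper_width: 0.5
```

```bash
python3 - <<'E'
from bench import *; from h import *
o=get_obs(); st(o); go(o,fx(0,145,148),0.212)
c=read_camera("side"); cv2.imwrite(f"pics/side2.png",cv2.resize(c["frame"][100:350,240:460,::-1],None,fx=2.4,fy=2.4))
E
```

```text
t 3.05 pos [505.9 -60.7 150.4] fix [  0.5 132.9 150.4] az 0.215 tilt [ 0.0001 -0.0007] f [ 0.9 -4.5 -3.8] w 0.5 q [-0.14  0.3   1.85 -0.    0.99 -0.36]
delta [ 0.0121 -0.0004  0.0024] spin 0.003 len 0.012
```

View pics/side2.png

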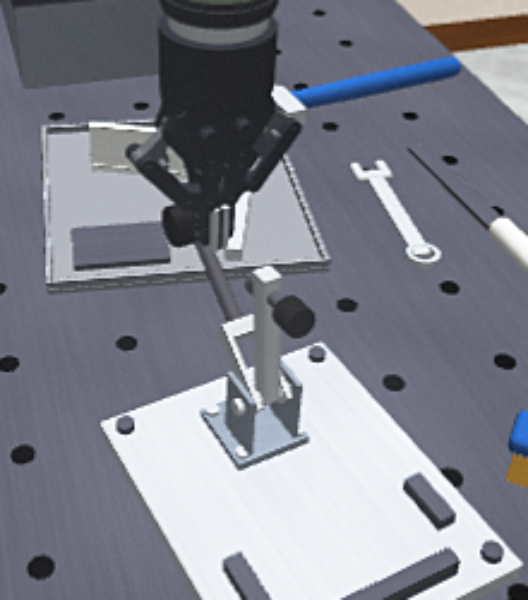

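>>> send_rows([
  {"x":0.005,"y":0,"z":0.003,"spin":0},
  {"x":0.01,"y":0,"z":0.006,"spin":0},
  {"x":0.012,"y":0,"z":0.008,"spin":0},
])

```text
clock: 3.4
tool_pos: [508.0, -57.5, 147.0]
tcp_rot: [[-0.22, 0.975, 0.013], [0.975, 0.22, -0.02], [-0.023, 0.008, -1.0]]
ft_force: [1.8, -38.7, 21.9]
gripper_width: 0.2
```

```bash
python3 - <<'E'
from bench import *; from h import *
o=get_obs(); st(o); go(o,fx(0,145,148),0.212)
c=read_camera("side"); cv2.imwrite(f"pics/side3.png",cv2.resize(c["frame"][100:350,240:460,::-1],None,fx=2.4,fy=2.4))
E
```

```text
t 3.40 pos [508.  -57.5 147. ] fix [  3.2 135.6 147. ] az 0.222 tilt [ 0.0126 -0.0203] f [  1.8 -38.7  21.9] w 0.2 q [-0.12  0.3   1.86 -0.02  0.97 -0.33]
delta [ 0.0094 -0.0031 -0.0013] spin 0.010 len 0.01
```

View pics/side3.png

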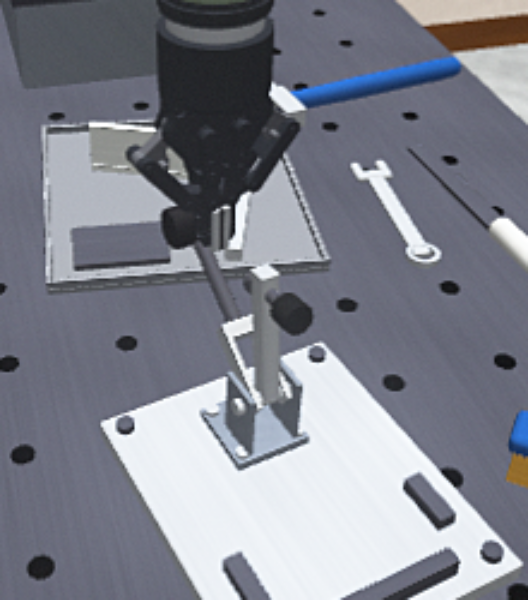

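At the open stop (about 40 N on the fingertips), so I back off.

>>> send_rows([
  {"x":-0.01,"y":-0.001,"z":0.0,"spin":0},
  {"x":-0.02,"y":-0.001,"z":-0.01,"spin":0},
  {"x":-0.022,"y":-0.001,"z":-0.05,"spin":0},
  {"x":-0.022,"y":-0.001,"z":-0.09,"spin":0},
  {"x":-0.022,"y":-0.001,"z":-0.11,"spin":0},
], jaw=1.0)

```text
clock: 3.95
tool_pos: [511.5, -76.6, 260.7]
tcp_rot: [[-0.219, 0.976, 0.017], [0.976, 0.219, -0.019], [-0.022, 0.013, -1.0]]
ft_force: [0.4, 0.5, 0.2]
gripper_width: 72.6
```

```bash
python3 - <<'E'
from bench import *; from h import *
o=get_obs(); st(o)
a=G[2]; 
p=place(G,[[0,-31,0]])[0]; p[2]=245; print(p); go(o,p,a+np.pi/2)
E
```

```text
t 3.95 pos [511.5 -76.6 260.7] fix [  2.6 116.2 260.7] az 0.221 tilt [ 0.0174 -0.0187] f [0.4 0.5 0.2] w 72.6 q [-0.16  0.21  1.67 -0.02  1.24 -0.38]
[525.44439998 247.65644856 245.        ]
delta [0.3136 0.0844 0.0099] spin -0.933 len 0.325
```

>>> send_rows([
  {"x":0.047,"y":0.013,"z":0,"spin":-0.14},
  {"x":0.094,"y":0.026,"z":0,"spin":-0.28},
  {"x":0.141,"y":0.038,"z":0,"spin":-0.42},
  {"x":0.188,"y":0.05,"z":0,"spin":-0.56},
  {"x":0.235,"y":0.063,"z":0,"spin":-0.7},
])

```text
clock: 4.45
tool_pos: [520.6, 168.9, 256.4]
tcp_rot: [[-0.799, 0.601, 0.016], [0.6, 0.799, -0.017], [-0.023, -0.005, -1.0]]
ft_force: [1.9, 0.0, -0.2]
gripper_width: 85.2
```

```bash
python3 - <<'E'
from bench import *; from h import *
o=get_obs(); st(o)
a=G[2]; 
p=place(G,[[0,-31,0]])[0]; p[2]=245; go(o,p,a+np.pi/2)
E
```

```text
t 4.45 pos [520.6 168.9 256.4] fix [ 63.2 354.3 256.4] az 0.926 tilt [ 0.0155 -0.0173] f [ 1.9  0.  -0.2] w 85.2 q [ 0.3   0.26  1.61 -0.02  1.26 -0.62]
delta [0.0437 0.0659 0.0101] spin -0.227 len 0.08
```

>>> send_rows([
  {"x":0.022,"y":0.033,"z":0.005,"spin":-0.12},
  {"x":0.044,"y":0.066,"z":0.01,"spin":-0.227},
  {"x":0.044,"y":0.066,"z":0.01,"spin":-0.227},
])

```text
clock: 4.75
tool_pos: [524.1, 252.7, 243.6]
tcp_rot: [[-0.917, 0.4, 0.012], [0.4, 0.917, -0.015], [-0.017, -0.009, -1.0]]
ft_force: [0.2, -0.1, -0.6]
gripper_width: 85.2
```

```bash
python3 - <<'E'
from bench import *; from h import *
o=get_obs(); st(o)
a=G[2]; 
p=place(G,[[0,-31,0]])[0]; p[2]=245; go(o,p,a+np.pi/2)
def box(lo,hi):
    (a,b,c),(d,e,f)=lo,hi
    return np.array([[a,b,c],[d,b,c],[d,e,c],[a,e,c],[a,b,c],[a,b,f],[d,b,f],[d,e,f],[a,e,f],[a,b,f]],float)
c=read_camera("wrist"); cv2.imwrite("pics/w4raw.png",c["frame"][:,:,::-1])
overlay(c,[(place(G,box((-60,-35,5),(60,35,13))),(0,0,255)),(place(G,box((-60,-35,5),(60,-27,60))),(0,255,0))],"pics/w4.png")
c=read_camera("side"); cv2.imwrite("pics/side4.png",cv2.resize(c["frame"][180:350,240:460,::-1],None,fx=3,fy=3))
E
```

```text
t 4.75 pos [524.1 252.7 243.6] fix [ 84.2 435.4 243.6] az 1.159 tilt [ 0.012  -0.0153] f [ 0.2 -0.1 -0.6] w 85.2 q [ 0.44  0.33  1.55 -0.02  1.26 -0.71]
delta [-0.0033 -0.004  -0.0013] spin 0.006 len 0.005
```

View pics/w4.png

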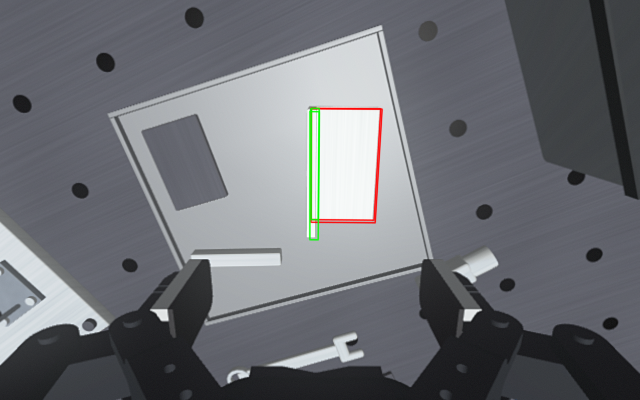

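View pics/side4.png

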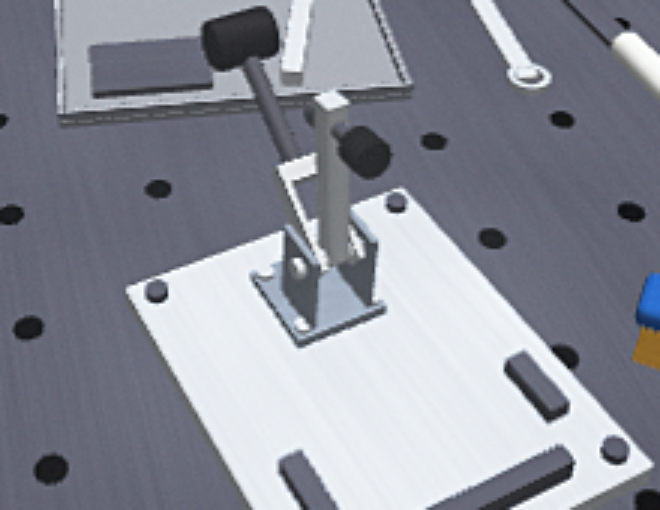

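>>> send_rows([
  {"x":-0.003,"y":-0.005,"z":0.045,"spin":0.006},
  {"x":-0.003,"y":-0.005,"z":0.09,"spin":0.006},
  {"x":-0.003,"y":-0.005,"z":0.13,"spin":0.006},
  {"x":-0.003,"y":-0.005,"z":0.155,"spin":0.006},
  {"x":-0.003,"y":-0.005,"z":0.155,"spin":0.006},
])

```text
clock: 5.35
tool_pos: [524.6, 237.6, 86.4]
tcp_rot: [[-0.911, 0.412, 0.005], [0.412, 0.911, -0.021], [-0.013, -0.017, -1.0]]
ft_force: [0.3, 0.3, 0.4]
gripper_width: 85.5
```

```bash
python3 - <<'E'
from bench import *; from h import *
o=get_obs(); st(o)
a=G[2]; 
p=place(G,[[0,-32,0]])[0]; p[2]=40; go(o,p,a+np.pi/2)
def box(lo,hi):
    (a,b,c),(d,e,f)=lo,hi
    return np.array([[a,b,c],[d,b,c],[d,e,c],[a,e,c],[a,b,c],[a,b,f],[d,b,f],[d,e,f],[a,e,f],[a,b,f]],float)
c=read_camera("wrist")
overlay(c,[(place(G,box((-60,-35,5),(60,35,13))),(0,0,255)),(place(G,box((-60,-35,5),(60,-27,60))),(0,255,0))],"pics/w5.png")
E
```

```text
t 5.35 pos [524.6 237.6  86.4] fix [ 81.6 420.6  86.4] az 1.146 tilt [ 0.0048 -0.0212] f [0.3 0.3 0.4] w 85.5 q [ 0.42  0.46  1.77 -0.03  0.91 -0.71]
delta [0.004  0.0093 0.0462] spin -0.008 len 0.047
```

View pics/w5.png

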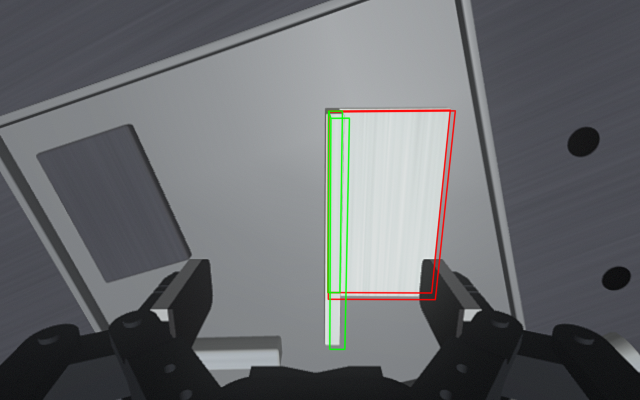

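>>> send_rows([
  {"x":0.003,"y":0.006,"z":0.015,"spin":-0.008},
  {"x":0.003,"y":0.008,"z":0.03,"spin":-0.008},
  {"x":0.003,"y":0.008,"z":0.042,"spin":-0.008},
  {"x":0.003,"y":0.008,"z":0.047,"spin":-0.008},
  {"x":0.003,"y":0.008,"z":0.047,"spin":-0.008},
])

```text
clock: 5.9
tool_pos: [527.2, 246.2, 41.4]
tcp_rot: [[-0.914, 0.405, 0.009], [0.405, 0.914, -0.019], [-0.016, -0.014, -1.0]]
ft_force: [-0.1, 0.3, -0.5]
gripper_width: 85.4
```

```bash
python3 - <<'E'
from bench import *; from h import *
o=get_obs(); st(o)
a=G[2]; 
p=place(G,[[0,-33,0]])[0]; p[2]=40; go(o,p,a+np.pi/2)
c=read_camera("wrist")
cv2.imwrite("pics/w6.png",c["frame"][:,:,::-1])
E
```

```text
t 5.90 pos [527.2 246.2  41.4] fix [ 85.9 428.4  41.4] az 1.154 tilt [ 0.0089 -0.0194] f [-0.1  0.3 -0.5] w 85.4 q [ 0.43  0.52  1.8  -0.03  0.82 -0.71]
delta [ 0.0023 -0.0013  0.0013] spin 0.000 len 0.003
```

View pics/w6.png

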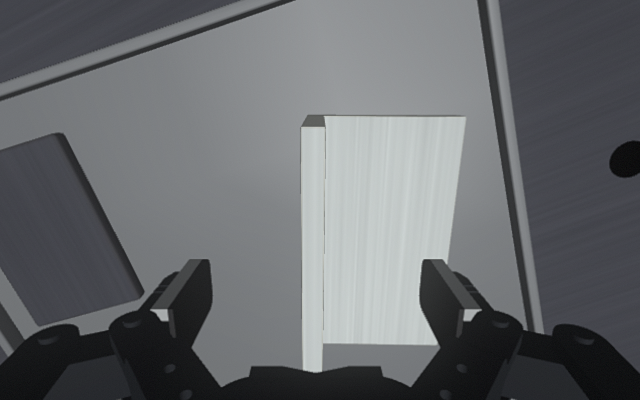

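>>> send_rows([
  {"x":0,"y":0,"z":0,"spin":0},
  {"x":0,"y":0,"z":0,"spin":0},
  {"x":0,"y":0,"z":0,"spin":0},
  {"x":0,"y":0,"z":0,"spin":0},
  {"x":0,"y":0,"z":0,"spin":0},
], jaw=0.0, force=70)

```text
clock: 6.45
tool_pos: [527.6, 246.3, 42.0]
tcp_rot: [[-0.914, 0.405, 0.01], [0.405, 0.914, -0.019], [-0.017, -0.013, -1.0]]
ft_force: [0.2, -0.1, -0.5]
gripper_width: 12.1
```

>>> send_rows([
  {"x":0,"y":0,"z":0,"spin":0},
  {"x":0,"y":0,"z":0,"spin":0},
  {"x":0,"y":0,"z":0,"spin":0},
  {"x":0,"y":0,"z":-0.01,"spin":0},
  {"x":0,"y":0,"z":-0.03,"spin":0},
])

```text
clock: 6.95
tool_pos: [525.6, 246.1, 70.5]
tcp_rot: [[-0.914, 0.405, 0.005], [0.404, 0.914, -0.021], [-0.013, -0.017, -1.0]]
ft_force: [-0.8, -0.0, -2.7]
gripper_width: 6.7
```

```bash
python3 - <<'E'
from bench import *; from h import *
o=get_obs(); st(o)
p=fx(0,-91,260); go(o,p,F[2]+np.pi/2)
c=read_camera("wrist")
cv2.imwrite("pics/w7.png",c["frame"][:,:,::-1])
E
```

```text
t 6.95 pos [525.6 246.1  70.5] fix [ 84.3 428.7  70.5] az 1.154 tilt [ 0.0049 -0.0213] f [-0.8 -0.  -2.7] w 6.7 q [ 0.43  0.49  1.78 -0.03  0.88 -0.71]
delta [-0.2397 -0.4732 -0.1782] spin -0.629 len 0.56
```

View pics/w7.png

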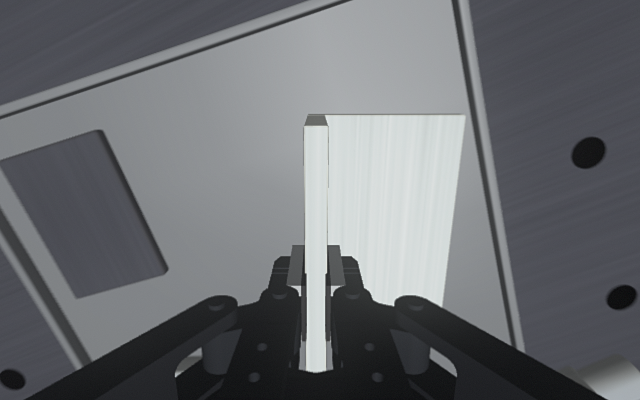

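>>> send_rows([
  {"x":0,"y":0,"z":-0.035,"spin":0},
  {"x":0,"y":0,"z":-0.075,"spin":0},
  {"x":-0.01,"y":-0.02,"z":-0.12,"spin":-0.05},
  {"x":-0.025,"y":-0.05,"z":-0.165,"spin":-0.12},
  {"x":-0.04,"y":-0.08,"z":-0.2,"spin":-0.2},
], force=90)

```text
clock: 7.5
tool_pos: [529.5, 164.4, 274.3]
tcp_rot: [[-0.978, 0.21, 0.013], [0.21, 0.978, -0.018], [-0.017, -0.015, -1.0]]
ft_force: [1.6, -0.5, -4.4]
gripper_width: 6.6
```

```bash
python3 - <<'E'
from bench import *; from h import *
o=get_obs(); st(o)
p=fx(0,-91,270); go(o,p,F[2]+np.pi/2)
E
```

```text
t 7.50 pos [529.5 164.4 274.3] fix [ 71.  348.  274.3] az 1.359 tilt [ 0.0131 -0.0177] f [ 1.6 -0.5 -4.4] w 6.6 q [ 0.29  0.27  1.56 -0.02  1.31 -1.06]
delta [-0.1156 -0.4292  0.0124] spin -0.424 len 0.445
```

>>> send_rows([
  {"x":-0.011,"y":-0.043,"z":0,"spin":-0.08},
  {"x":-0.023,"y":-0.086,"z":0,"spin":-0.16},
  {"x":-0.035,"y":-0.13,"z":0,"spin":-0.24},
  {"x":-0.047,"y":-0.174,"z":0,"spin":-0.32},
  {"x":-0.058,"y":-0.216,"z":0,"spin":-0.4},
])

```text
clock: 8.0
tool_pos: [540.4, -60.8, 277.8]
tcp_rot: [[-0.982, -0.19, 0.012], [-0.191, 0.982, -0.018], [-0.009, -0.02, -1.0]]
ft_force: [1.0, -0.6, -2.8]
gripper_width: 6.3
```

```bash
python3 - <<'E'
from bench import *; from h import *
o=get_obs(); st(o)
p=fx(0,-85,255); go(o,p,F[2]+np.pi/2)
E
```

```text
t 8.00 pos [540.4 -60.8 277.8] fix [ 34.2 125.5 277.8] az 1.762 tilt [ 0.0124 -0.0178] f [ 1.  -0.6 -2.8] w 6.3 q [-0.12  0.24  1.58 -0.02  1.3  -1.88]
delta [ 0.0301 -0.2107  0.0267] spin -0.020 len 0.215
```

>>> send_rows([
  {"x":0.006,"y":-0.043,"z":0,"spin":-0.01},
  {"x":0.012,"y":-0.086,"z":0,"spin":-0.02},
  {"x":0.019,"y":-0.13,"z":0,"spin":-0.02},
  {"x":0.025,"y":-0.174,"z":0.003,"spin":-0.02},
  {"x":0.03,"y":-0.211,"z":0.01,"spin":-0.02},
])

```text
clock: 8.5
tool_pos: [551.1, -276.3, 271.5]
tcp_rot: [[-0.978, -0.209, 0.013], [-0.209, 0.978, -0.019], [-0.009, -0.021, -1.0]]
ft_force: [0.5, 0.4, -3.4]
gripper_width: 6.8
```

>>> send_rows([
  {"x":0,"y":0,"z":0,"spin":0},
  {"x":0,"y":0,"z":0,"spin":0},
])

```text
clock: 8.7
tool_pos: [550.6, -276.9, 270.2]
tcp_rot: [[-0.978, -0.207, 0.011], [-0.207, 0.978, -0.017], [-0.007, -0.019, -1.0]]
ft_force: [-0.4, 0.4, -2.8]
gripper_width: 6.4
```

```bash
python3 - <<'E'
from bench import *; from h import *
o=get_obs(); st(o)
p=fx(0,-85,120); go(o,p,F[2]+np.pi/2)
for n in ["wrist","top","side"]:
    c=read_camera(n); cv2.imwrite(f"pics/{n}8.png",c["frame"][:,:,::-1])
E
```

```text
t 8.70 pos [ 550.6 -276.9  270.2] fix [ -1.3 -87.9 270.2] az 1.780 tilt [ 0.0108 -0.0171] f [-0.4  0.4 -2.8] w 6.4 q [-0.48  0.36  1.43 -0.01  1.33 -2.26]
delta [-0.0003  0.0057  0.1501] spin -0.003 len 0.15
```

View pics/wrist8.png

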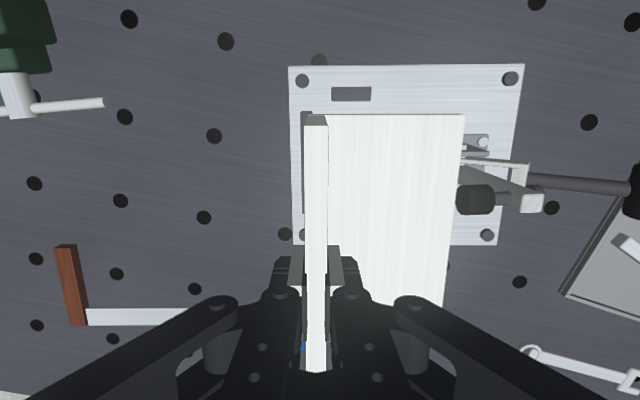

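View pics/side8.png

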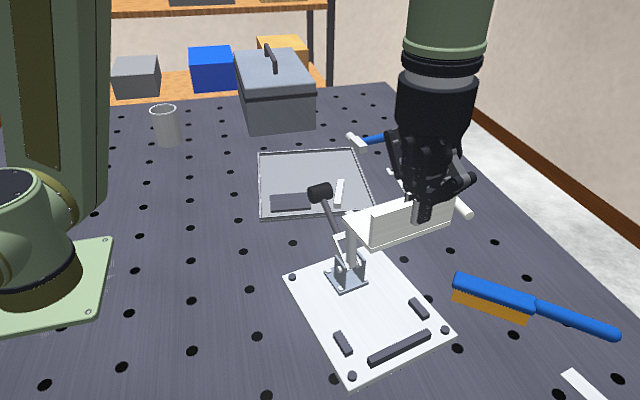

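```bash
cat >> h.py <<'E'
def ray(c,uv):
    s0=(np.asarray(uv,float)-[c["cx"],c["cy"]])/[c["fx"],c["fy"]]; s=s0.copy()
    for _ in range(20): s=s0/(1+c["k1"]*(s@s))
    d=c["pose"][:3,:3]@np.array([s[0],s[1],1]); return c["pose"][:3,3],d
E
python3 - <<'E'
from bench import *; from h import *
o=get_obs(); c=read_camera("wrist"); R=o["tcp_rot"]
for uv,zt in [((305,126),-18),((328,126),-18),((325,115),29),((464,115),29)]:
    p,d=ray(c,uv); pt=R.T@(p-o["tool_pos"]); dt=R.T@d
    print(uv,(pt+dt*(zt-pt[2])/dt[2]).round(1))
# side: part pose fit
S=read_camera("side"); cv2.imwrite("pics/s9.png",cv2.resize(S["frame"][180:260,330:470,::-1],None,fx=5.5,fy=5.5,interpolation=cv2.INTER_CUBIC))
E
```

```text
(305, 126) [ 64.2  -3.5 -18. ]
(328, 126) [ 64.2   3.7 -18. ]
(325, 115) [65.1  4.  29. ]
(464, 115) [65.  65.1 29. ]
```

View pics/s9.png

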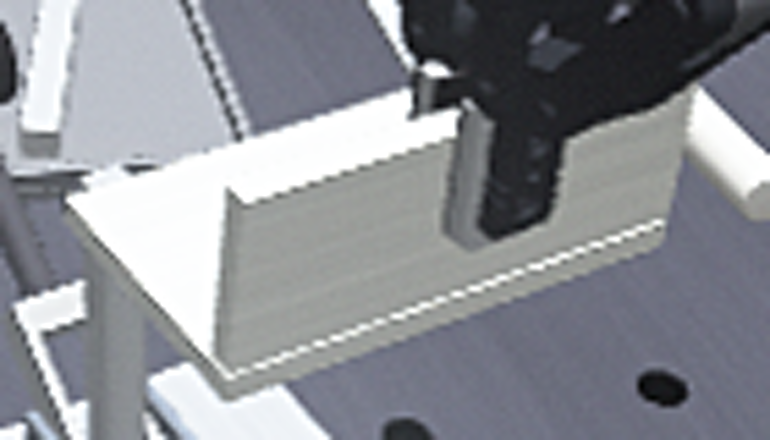

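>>> send_rows([
  {"x":-0.004,"y":0.002,"z":0.04,"spin":-0.003},
  {"x":-0.005,"y":0.003,"z":0.08,"spin":-0.003},
  {"x":-0.005,"y":0.004,"z":0.12,"spin":-0.003},
  {"x":-0.005,"y":0.005,"z":0.15,"spin":-0.003},
  {"x":-0.005,"y":0.005,"z":0.17,"spin":-0.003},
])

```text
clock: 9.45
tool_pos: [556.5, -270.5, 99.6]
tcp_rot: [[-0.976, -0.215, 0.01], [-0.215, 0.976, -0.017], [-0.006, -0.019, -1.0]]
ft_force: [-0.3, 0.3, -3.1]
gripper_width: 6.6
```

>>> send_rows([
  {"x":0,"y":0,"z":0,"spin":0},
  {"x":0,"y":0,"z":0,"spin":0},
])

```text
clock: 9.65
tool_pos: [556.9, -269.7, 100.0]
tcp_rot: [[-0.976, -0.216, 0.01], [-0.217, 0.976, -0.017], [-0.007, -0.019, -1.0]]
ft_force: [0.3, 0.6, -1.8]
gripper_width: 6.5
```

```bash
python3 - <<'E'
from bench import *; from h import *
o=get_obs(); st(o)
p=fx(4.5,-86,60); go(o,p,F[2]+np.pi/2)
c=read_camera("side"); cv2.imwrite("pics/s10.png",cv2.resize(c["frame"][220:400,310:470,::-1],None,fx=3.3,fy=3.3,interpolation=cv2.INTER_CUBIC))
c=read_camera("wrist"); cv2.imwrite("pics/w10.png",c["frame"][:,:,::-1])
E
```

```text
t 9.65 pos [ 556.9 -269.7  100. ] fix [  6.3 -82.2 100. ] az 1.789 tilt [ 0.0104 -0.0168] f [ 0.3  0.6 -1.8] w 6.5 q [-0.46  0.5   1.67 -0.01  0.96 -2.25]
delta [ 0.0021 -0.0031  0.04  ] spin 0.006 len 0.04
```

View pics/s10.png

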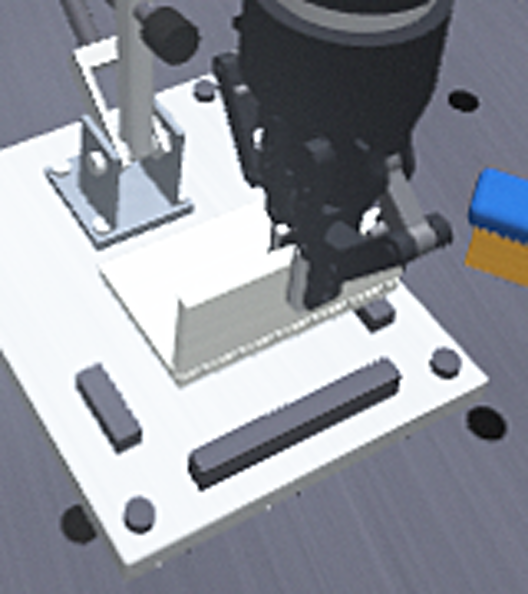

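View pics/w10.png

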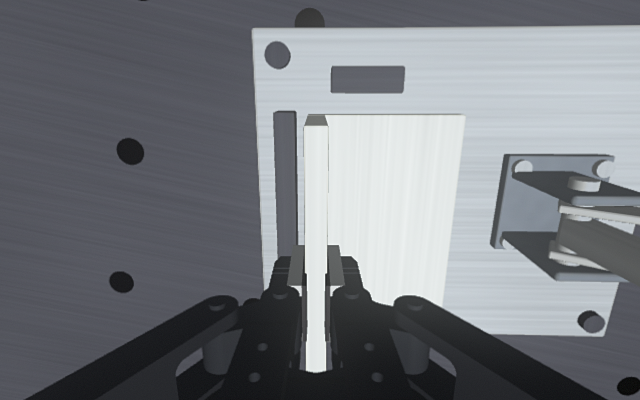

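```bash
python3 - <<'E'
from bench import *; from h import *
c=read_camera("wrist"); o=get_obs(); R=o["tcp_rot"]
im=c["frame"][:,:,::-1]; cv2.imwrite("pics/w11.png",cv2.resize(im[50:270,240:480],None,fx=3,fy=2.7,interpolation=cv2.INTER_CUBIC))
def tool(uv,zw):
    p,d=ray(c,uv); P=p+d*(zw-p[2])/d[2]; return (R.T@(P-o["tool_pos"])).round(1), (Rz(F[2]).T@(P-[F[0],F[1],0])).round(1)
for uv,z,n in [((297,112),32,"fence end +y"),((274,112),32,"fence end -y"),((297,240),32,"fence face mid"),((331,93),28,"block inner y-75"),((404,93),28,"block inner y-35"),((405,68),28,"blk outer")]: print(n,*tool(uv,z))
E
```

```text
fence end +y [ 64.5 -10.2  69.2] [-56.9 -95.3  32. ]
fence end -y [ 64.5 -22.8  69.4] [ -56.8 -108.    32. ]
fence face mid [-11.8 -11.3  69.9] [ 19.4 -96.   32. ]
block inner y-75 [74.5  8.5 72.7] [-67.  -76.7  28. ]
block inner y-35 [74.5 48.5 71.8] [-67.2 -36.7  28. ]
blk outer [87.3 48.1 71.7] [-80.  -37.3  28. ]
```

View pics/w11.png

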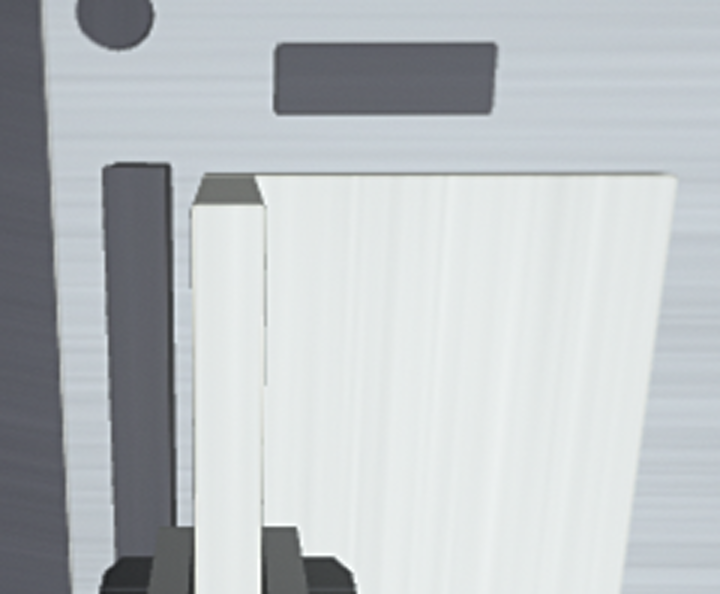

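>>> send_rows([
  {"x":0.0035,"y":0,"z":0.003,"spin":0.01},
  {"x":0.0035,"y":0,"z":0.015,"spin":0.01},
  {"x":0.0035,"y":0,"z":0.028,"spin":0.01},
  {"x":0.0035,"y":0,"z":0.03,"spin":0.01},
])

```text
clock: 10.2
tool_pos: [553.1, -271.4, 69.0]
tcp_rot: [[-0.979, -0.206, 0.009], [-0.206, 0.978, -0.016], [-0.006, -0.018, -1.0]]
ft_force: [-0.2, -0.4, -3.4]
gripper_width: 6.7
```

```bash
python3 - <<'E'
from bench import *; from h import *
o=get_obs(); st(o)
p=fx(4.5,-86,55); go(o,p,F[2]+np.pi/2)
c=read_camera("wrist"); im=c["frame"][:,:,::-1]; cv2.imwrite("pics/w12.png",cv2.resize(im[50:270,240:480],None,fx=3,fy=2.7,interpolation=cv2.INTER_CUBIC))
c=read_camera("side"); cv2.imwrite("pics/s12.png",cv2.resize(c["frame"][220:400,310:470,::-1],None,fx=3.3,fy=3.3,interpolation=cv2.INTER_CUBIC))
E
```

```text
t 10.20 pos [ 553.1 -271.4   69. ] fix [  2.3 -83.   69. ] az 1.778 tilt [ 0.0095 -0.0165] f [-0.2 -0.4 -3.4] w 6.7 q [-0.47  0.53  1.7  -0.01  0.89 -2.24]
delta [-0.0021 -0.0027  0.014 ] spin -0.005 len 0.014
```

View pics/w12.png

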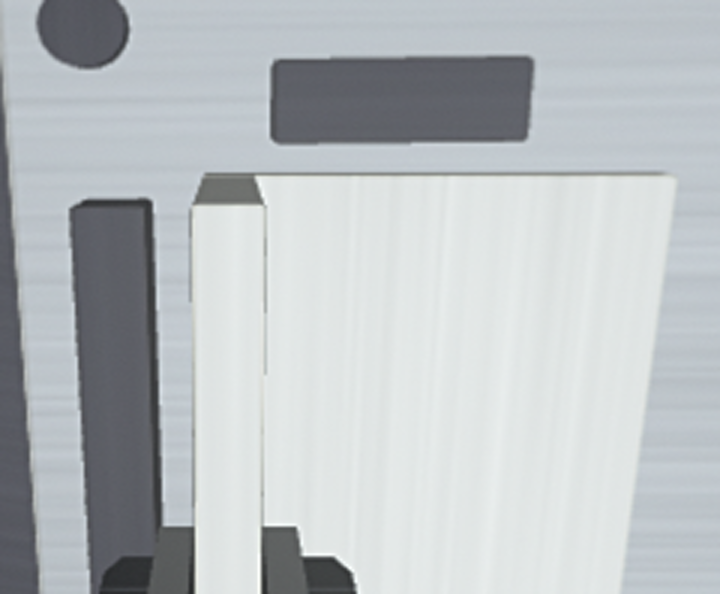

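View pics/s12.png

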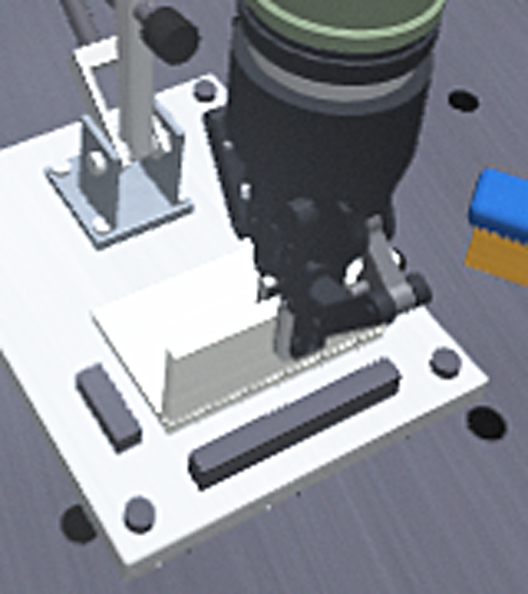

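```bash
python3 - <<'E'
from bench import *; from h import *
c=read_camera("wrist"); o=get_obs(); R=o["tcp_rot"]
A=lambda uv: unc(uv,3,2.7,240,50)
def tool(uv,zw):
    p,d=ray(c,A(uv)); P=p+d*(zw-p[2])/d[2]; return (R.T@(P-o["tool_pos"])).round(1)
def toolz(uv,zt):
    p,d=ray(c,A(uv)); pt=R.T@(p-o["tool_pos"]); dt=R.T@d; return (pt+dt*(zt-pt[2])/dt[2]).round(1)
for uv,z,n in [((150,202),32,"fence end"),((157,520),32,"fence mid"),((272,142),28,"blk in -75"),((527,139),28,"blk in -35")]: print(n,tool(uv,z))
for uv,z,n in [((192,207),-18,"up end"),((194,520),-18,"up mid"),((262,176),29,"wide end"),((675,177),29,"wide end +y")]: print(n,toolz(uv,z))
E
```

```text
fence end [ 60.8 -11.9  38.6]
fence mid [  0.8 -12.   39.1]
blk in -75 [70.7  7.2 42.1]
blk in -35 [71.2 46.9 41.3]
up end [ 64.6  -3.6 -18. ]
up mid [ 25.4  -3.7 -18. ]
wide end [65.6  5.2 29. ]
wide end +y [65.4 65.6 29. ]
```

>>> send_rows([
  {"x":0.001,"y":-0.002,"z":0.005,"spin":0.004},
  {"x":0.001,"y":-0.004,"z":0.01,"spin":0.004},
  {"x":0.001,"y":-0.005,"z":0.014,"spin":0.004},
  {"x":0.001,"y":-0.005,"z":0.014,"spin":0.004},
])

```text
clock: 10.75
tool_pos: [554.4, -277.4, 56.2]
tcp_rot: [[-0.979, -0.202, 0.012], [-0.202, 0.979, -0.018], [-0.008, -0.02, -1.0]]
ft_force: [-0.4, 0.3, -3.2]
gripper_width: 6.5
```

```bash
python3 - <<'E'
from bench import *; from h import *
o=get_obs(); st(o)
E
```

```text
t 10.75 pos [ 554.4 -277.4   56.2] fix [  2.3 -89.2  56.2] az 1.774 tilt [ 0.0116 -0.0176] f [-0.4  0.3 -3.2] w 6.5 q [-0.48  0.55  1.71 -0.01  0.87 -2.24]
```

>>> send_rows([
  {"x":0,"y":0,"z":0.0015,"spin":0},
  {"x":0,"y":0,"z":0.003,"spin":0},
  {"x":0,"y":0,"z":0.003,"spin":0},
])

```text
clock: 11.05
tool_pos: [554.7, -277.8, 54.2]
tcp_rot: [[-0.979, -0.202, 0.013], [-0.202, 0.979, -0.018], [-0.009, -0.02, -1.0]]
ft_force: [-2.1, -0.7, 3.4]
gripper_width: 6.2
```

>>> send_rows([
  {"x":0,"y":-0.001,"z":-0.0003,"spin":0},
  {"x":0,"y":-0.002,"z":-0.0003,"spin":0},
  {"x":0,"y":-0.003,"z":-0.0003,"spin":0},
  {"x":0,"y":-0.003,"z":-0.0003,"spin":0},
])

```text
clock: 11.45
tool_pos: [555.1, -279.7, 54.3]
tcp_rot: [[-0.979, -0.202, 0.012], [-0.202, 0.979, -0.016], [-0.008, -0.018, -1.0]]
ft_force: [-0.9, 5.0, 0.1]
gripper_width: 6.5
```

```bash
python3 - <<'E'
from bench import *; from h import *
o=get_obs(); st(o); print((Rz(F[2]).T@o["ft_force"]).round(1))
c=read_camera("wrist"); im=c["frame"][:,:,::-1]; cv2.imwrite("pics/w13.png",cv2.resize(im[50:270,240:480],None,fx=3,fy=2.7,interpolation=cv2.INTER_CUBIC))
E
```

```text
t 11.45 pos [ 555.1 -279.7   54.3] fix [  2.5 -91.6  54.3] az 1.774 tilt [ 0.0119 -0.0163] f [-0.9  5.   0.1] w 6.5 q [-0.48  0.55  1.71 -0.01  0.87 -2.25]
[0.2 5.1 0.1]
```

View pics/w13.png

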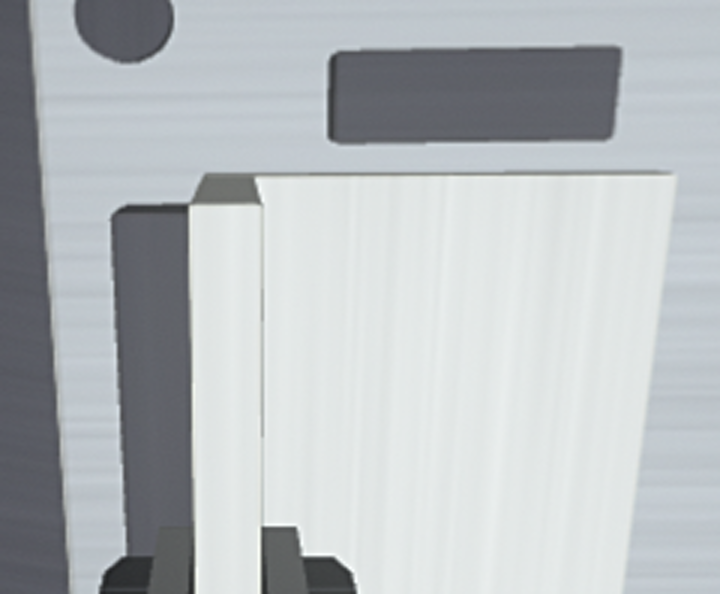

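>>> send_rows([
  {"x":0,"y":-0.001,"z":0,"spin":0},
  {"x":0,"y":-0.002,"z":0,"spin":0},
  {"x":0,"y":-0.002,"z":0.001,"spin":0},
])

```text
clock: 11.8
tool_pos: [555.1, -280.3, 53.5]
tcp_rot: [[-0.979, -0.202, 0.01], [-0.202, 0.979, -0.014], [-0.007, -0.016, -1.0]]
ft_force: [-3.3, 6.4, 9.1]
gripper_width: 6.3
```

```bash
python3 - <<'E'
from bench import *; from h import *
o=get_obs(); st(o); print((Rz(F[2]).T@o["ft_force"]).round(1), o["ft_torque"].round(2))
E
```

```text
t 11.80 pos [ 555.1 -280.3   53.5] fix [  2.3 -92.1  53.5] az 1.774 tilt [ 0.0103 -0.0139] f [-3.3  6.4  9.1] w 6.3 q [-0.48  0.55  1.7  -0.01  0.87 -2.25]
[-1.9  6.9  9.1] [1.77 0.17 0.41]
```

>>> send_rows([
  {"x":0,"y":0.0,"z":0,"spin":0},
  {"x":0,"y":0.0,"z":0,"spin":0},
  {"x":0,"y":0,"z":0,"spin":0},
  {"x":0,"y":0,"z":0,"spin":0},
], jaw=0.5)

```text
clock: 12.2
tool_pos: [555.2, -280.8, 53.6]
tcp_rot: [[-0.979, -0.202, 0.011], [-0.202, 0.979, -0.015], [-0.008, -0.017, -1.0]]
ft_force: [0.1, -0.5, -0.1]
gripper_width: 42.4
```

>>> send_rows([
  {"x":0,"y":0,"z":-0.02,"spin":0},
  {"x":0,"y":0,"z":-0.06,"spin":0},
  {"x":0,"y":0,"z":-0.1,"spin":0},
  {"x":0,"y":0,"z":-0.15,"spin":0},
  {"x":0,"y":0,"z":-0.2,"spin":0},
])

```text
clock: 12.7
tool_pos: [552.7, -278.0, 255.3]
tcp_rot: [[-0.979, -0.201, 0.01], [-0.202, 0.979, -0.015], [-0.007, -0.017, -1.0]]
ft_force: [0.5, -1.0, -0.0]
gripper_width: 42.7
```

```bash
python3 - <<'E'
from bench import *; from h import *
o=get_obs(); st(o); 
c=read_camera("wrist"); cv2.imwrite("pics/w14.png",c["frame"][:,:,::-1])
c=read_camera("side"); cv2.imwrite("pics/s14.png",cv2.resize(c["frame"][200:400,270:470,::-1],None,fx=3,fy=3,interpolation=cv2.INTER_CUBIC))
E
```

```text
t 12.70 pos [ 552.7 -278.   255.3] fix [  0.4 -89.4 255.3] az 1.774 tilt [ 0.0104 -0.0149] f [ 0.5 -1.  -0. ] w 42.7 q [-0.48  0.37  1.45 -0.01  1.3  -2.25]
```

View pics/w14.png

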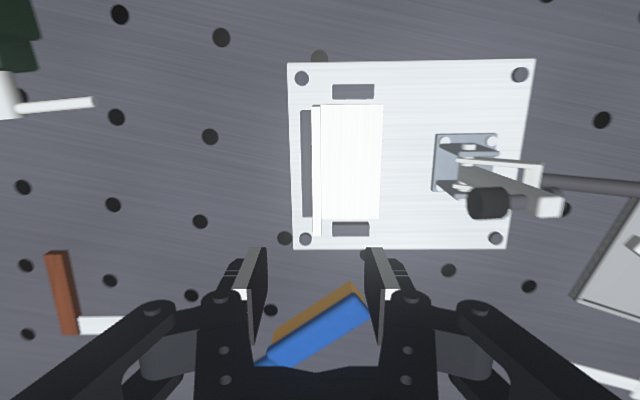

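View pics/s14.png

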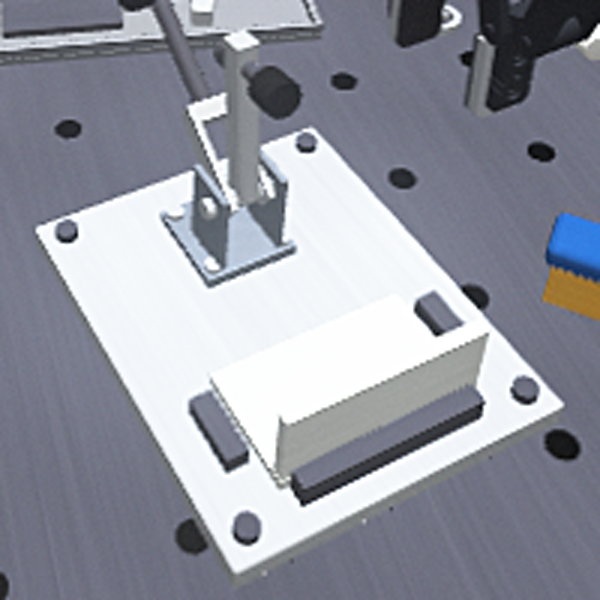

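```bash
python3 - <<'E'
from bench import *; from h import *
o=get_obs(); go(o,fx(0,163,255),F[2])
# clamp angle and seated part check, side+top
S=read_camera("side");T=read_camera("top")
cv2.imwrite("pics/s15.png",cv2.resize(S["frame"][170:270,300:400,::-1],None,fx=6,fy=6,interpolation=cv2.INTER_CUBIC))
E
```

```text
delta [5.90e-03 2.55e-01 1.00e-04] spin 1.562 len 0.255
```

View pics/s15.png

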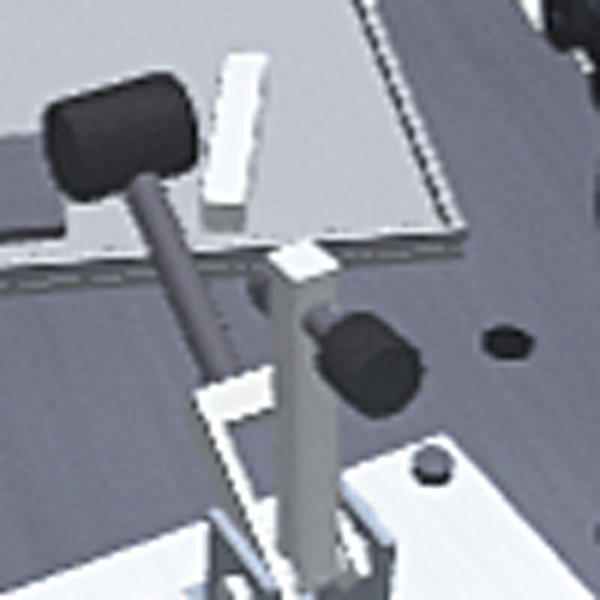

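```bash
python3 - <<'E'
from bench import *; from h import *
S=read_camera("side")
gl=np.array([[0,-140*np.sin(.7),140*np.cos(.7)]])
for a in (1.55,1.6,1.65,1.7): print(a,proj(S,place(F,clampL(a,gl))).round(1))
E
```

```text
1.55 [[323.7 188.5]]
1.6 [[322.5 189.7]]
1.65 [[321.4 191. ]]
1.7 [[320.4 192.5]]
```

>>> send_rows([
  {"x":0.001,"y":0.02,"z":0,"spin":0.14},
  {"x":0.002,"y":0.05,"z":0,"spin":0.28},
  {"x":0.003,"y":0.085,"z":0,"spin":0.42},
  {"x":0.004,"y":0.12,"z":0,"spin":0.56},
  {"x":0.005,"y":0.155,"z":0,"spin":0.7},
], jaw=1.0)

```text
clock: 13.45
tool_pos: [515.1, -125.8, 248.2]
tcp_rot: [[-0.876, 0.482, 0.006], [0.482, 0.876, -0.014], [-0.012, -0.009, -1.0]]
ft_force: [0.1, -1.0, 0.4]
gripper_width: 85.5
```

```bash
python3 - <<'E'
from bench import *; from h import *
o=get_obs(); st(o); go(o,fx(0,163,235),F[2])
E
```

```text
t 13.45 pos [ 515.1 -125.8  248.2] fix [ -4.3  67.3 248.2] az 1.067 tilt [ 0.0059 -0.0136] f [ 0.1 -1.   0.4] w 85.5 q [-0.25  0.24  1.66 -0.01  1.23 -1.32]
delta [0.0597 0.0752 0.0118] spin 0.855 len 0.097
```

>>> send_rows([
  {"x":0.012,"y":0.015,"z":0.002,"spin":0.14},
  {"x":0.024,"y":0.03,"z":0.005,"spin":0.28},
  {"x":0.036,"y":0.045,"z":0.008,"spin":0.42},
  {"x":0.048,"y":0.06,"z":0.012,"spin":0.56},
  {"x":0.06,"y":0.075,"z":0.012,"spin":0.7},
])

```text
clock: 13.95
tool_pos: [497.2, -30.6, 232.0]
tcp_rot: [[-0.354, 0.935, 0.0], [0.935, 0.354, -0.013], [-0.013, -0.004, -1.0]]
ft_force: [0.4, -0.4, 1.0]
gripper_width: 85.3
```

```bash
python3 - <<'E'
from bench import *; from h import *
o=get_obs(); st(o); go(o,fx(0,163,235),F[2])
E
```

```text
t 13.95 pos [497.2 -30.6 232. ] fix [ -1.7 164.1 232. ] az 0.362 tilt [ 0.0003 -0.0133] f [ 0.4 -0.4  1. ] w 85.3 q [-0.08  0.21  1.75 -0.01  1.18 -0.43]
delta [-0.0014  0.0015 -0.0029] spin 0.150 len 0.004
```

>>> send_rows([
  {"x":-0.001,"y":0.002,"z":0,"spin":0.08},
  {"x":-0.001,"y":0.002,"z":0,"spin":0.15},
  {"x":-0.001,"y":0.002,"z":0,"spin":0.15},
])

```text
clock: 14.25
tool_pos: [498.3, -30.7, 230.0]
tcp_rot: [[-0.211, 0.978, -0.004], [0.978, 0.211, -0.013], [-0.012, -0.007, -1.0]]
ft_force: [0.0, -0.7, 0.6]
gripper_width: 85.3
```

```bash
python3 - <<'E'
from bench import *; from h import *
o=get_obs(); st(o); go(o,fx(0,163,131),F[2])
c=read_camera("wrist"); cv2.imwrite("pics/w16.png",c["frame"][:,:,::-1])
E
```

```text
t 14.25 pos [498.3 -30.7 230. ] fix [ -0.6 163.8 230. ] az 0.212 tilt [-0.004  -0.0132] f [ 0.  -0.7  0.6] w 85.3 q [-0.08  0.21  1.75 -0.01  1.18 -0.28]
delta [0.0004 0.0013 0.099 ] spin 0.000 len 0.099
```

View pics/w16.png

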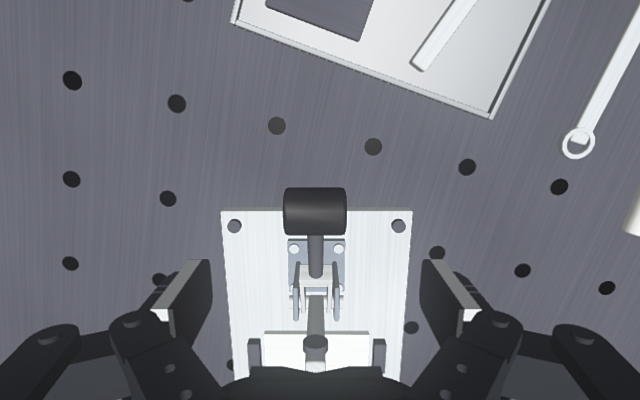

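>>> send_rows([
  {"x":0,"y":0.001,"z":0.03,"spin":0},
  {"x":0,"y":0.001,"z":0.06,"spin":0},
  {"x":0,"y":0.001,"z":0.085,"spin":0},
  {"x":0,"y":0.001,"z":0.099,"spin":0},
  {"x":0,"y":0.001,"z":0.099,"spin":0},
])

```text
clock: 14.8
tool_pos: [497.1, -32.0, 128.6]
tcp_rot: [[-0.212, 0.977, -0.01], [0.977, 0.212, -0.013], [-0.01, -0.012, -1.0]]
ft_force: [-0.5, 0.2, 0.7]
gripper_width: 85.1
```

```bash
python3 - <<'E'
from bench import *; from h import *
o=get_obs(); st(o); go(o,fx(0,163,131),F[2])
c=read_camera("side"); cv2.imwrite("pics/s17.png",cv2.resize(c["frame"][90:270,260:440,::-1],None,fx=3.2,fy=3.2,interpolation=cv2.INTER_CUBIC))
E
```

```text
t 14.80 pos [497.1 -32.  128.6] fix [ -2.1 162.8 128.6] az 0.214 tilt [-0.0098 -0.0127] f [-0.5  0.2  0.7] w 85.1 q [-0.08  0.31  1.9  -0.02  0.94 -0.28]
delta [ 0.0002  0.002  -0.0024] spin 0.002 len 0.003
```

View pics/s17.png

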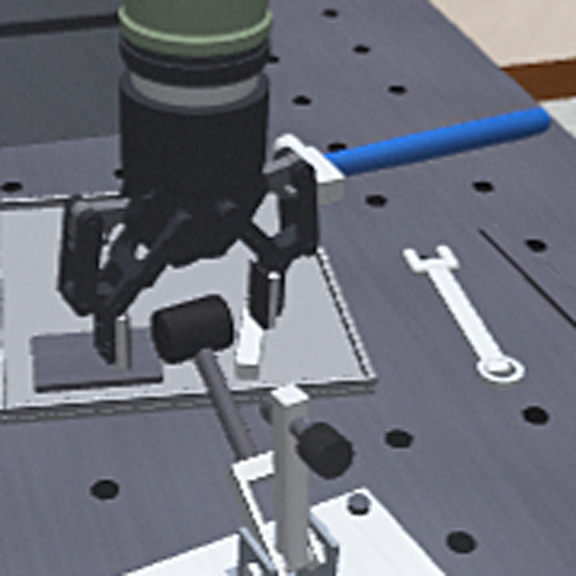

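Fingers straddle the grip. Close on it gently.

>>> send_rows([
  {"x":0,"y":0.002,"z":0,"spin":0},
  {"x":0,"y":0.002,"z":0,"spin":0},
  {"x":0,"y":0.002,"z":0,"spin":0},
  {"x":0,"y":0.002,"z":0,"spin":0},
  {"x":0,"y":0.002,"z":0,"spin":0},
], jaw=0.0, force=40)

```text
clock: 15.35
tool_pos: [497.3, -32.2, 130.8]
tcp_rot: [[-0.213, 0.977, -0.012], [0.977, 0.213, -0.014], [-0.011, -0.015, -1.0]]
ft_force: [-9.1, -2.1, 7.7]
gripper_width: 39.8
```

```bash
python3 - <<'E'
from bench import *; from h import *
o=get_obs(); st(o)
R=o["tcp_rot"]; p0=o["tool_pos"]
l0=1.0
for l in (0.9,0.8,0.7,0.6,0.5,0.4,.3,.2,.1,0,-.1,-.2,-.3,-.4,-.5,-.6,-.7):
    dy=140*(np.sin(l)-np.sin(l0)); dz=140*(np.cos(l)-np.cos(l0))
    w=Rz(F[2])@np.array([0,dy,dz]); print(l,(R.T@w/1000).round(4), "fix y,z",round(45+140*np.sin(l),1),round(65+140*np.cos(l),1))
E
```

```text
t 15.35 pos [497.3 -32.2 130.8] fix [ -2.  162.5 130.8] az 0.215 tilt [-0.0124 -0.0143] f [-9.1 -2.1  7.7] w 39.8 q [-0.08  0.31  1.89 -0.02  0.95 -0.28]
0.9 [-0.0083 -0.0002 -0.0113] fix y,z 154.7 152.0
0.8 [-0.0176 -0.0004 -0.0217] fix y,z 145.4 162.5
0.7 [-0.028  -0.0006 -0.0311] fix y,z 135.2 172.1
0.6 [-0.0392 -0.0007 -0.0395] fix y,z 124.0 180.5
0.5 [-0.0512 -0.0009 -0.0466] fix y,z 112.1 187.9
0.4 [-0.0639 -0.001  -0.0526] fix y,z 99.5 193.9
0.3 [-0.0771 -0.0011 -0.0572] fix y,z 86.4 198.7
0.2 [-0.0907 -0.0012 -0.0605] fix y,z 72.8 202.2
0.1 [-0.1045 -0.0013 -0.0625] fix y,z 59.0 204.3
0 [-0.1185 -0.0013 -0.063 ] fix y,z 45.0 205.0
-0.1 [-0.1325 -0.0013 -0.0621] fix y,z 31.0 204.3
-0.2 [-0.1463 -0.0013 -0.0599] fix y,z 17.2 202.2
-0.3 [-0.1598 -0.0013 -0.0563] fix y,z 3.6 198.7
-0.4 [-0.1729 -0.0013 -0.0513] fix y,z -9.5 193.9
-0.5 [-0.1854 -0.0012 -0.0451] fix y,z -22.1 187.9
-0.6 [-0.1973 -0.0011 -0.0377] fix y,z -34.0 180.5
-0.7 [-0.2083 -0.0011 -0.0291] fix y,z -45.2 172.1
```

>>> send_rows([
  {"x":-0.004,"y":-0.001,"z":-0.006,"spin":0},
  {"x":-0.008,"y":-0.001,"z":-0.011,"spin":0},
  {"x":-0.013,"y":-0.001,"z":-0.0165,"spin":0},
  {"x":-0.0175,"y":-0.001,"z":-0.0215,"spin":0},
  {"x":-0.023,"y":-0.001,"z":-0.0265,"spin":0},
])

```text
clock: 15.85
tool_pos: [502.1, -54.4, 158.1]
tcp_rot: [[-0.213, 0.977, -0.011], [0.977, 0.213, -0.013], [-0.01, -0.014, -1.0]]
ft_force: [1.9, 2.1, -4.7]
gripper_width: 39.3
```

```bash
cat > arc.py <<'E'
from bench import *; from h import *
import sys
o=get_obs(); st(o); print("f fix",(Rz(F[2]).T@o["ft_force"]).round(1))
R=o["tcp_rot"]; f=Rz(F[2]).T@(o["tool_pos"]-[F[0],F[1],0])
off=float(sys.argv[1]) if len(sys.argv)>1 else -9.8   # TCP z minus barrel z
l0=np.arctan2(f[1]-45,f[2]-off-65); r=np.hypot(f[1]-45,f[2]-off-65); print("lean %.3f r %.1f"%(l0,r))
for k in range(1,6):
    l=l0-0.1*k
    w=Rz(F[2])@np.array([0,r*(np.sin(l)-np.sin(l0)),r*(np.cos(l)-np.cos(l0))]); print("%.2f"%l,(R.T@w/1000).round(4))
E
python3 arc.py
```

```text
t 15.85 pos [502.1 -54.4 158.1] fix [ -2.  139.8 158.1] az 0.214 tilt [-0.0115 -0.0132] f [ 1.9  2.1 -4.7] w 39.3 q [-0.12  0.29  1.84 -0.02  1.02 -0.33]
f fix [ 2.3  1.6 -4.7]
lean 0.744 r 139.9
0.64 [-0.0108 -0.0002 -0.0088]
0.54 [-0.0225 -0.0003 -0.0165]
0.44 [-0.0349 -0.0004 -0.023 ]
0.34 [-0.0479 -0.0005 -0.0283]
0.24 [-0.0613 -0.0006 -0.0322]
```

Tracks the arc well; continue.

>>> send_rows([
  {"x":-0.0108,"y":0,"z":-0.0088,"spin":0},
  {"x":-0.0225,"y":0,"z":-0.0165,"spin":0},
  {"x":-0.0349,"y":0,"z":-0.023,"spin":0},
  {"x":-0.0479,"y":0,"z":-0.0283,"spin":0},
  {"x":-0.0613,"y":0,"z":-0.0322,"spin":0},
])

```text
clock: 16.35
tool_pos: [515.3, -114.9, 191.8]
tcp_rot: [[-0.213, 0.977, -0.012], [0.977, 0.212, -0.013], [-0.01, -0.014, -1.0]]
ft_force: [-0.3, 3.0, -3.0]
gripper_width: 39.4
```

```bash
python3 arc.py; python3 - <<'E'
from bench import *; from h import *
c=read_camera("side"); cv2.imwrite("pics/s18.png",cv2.resize(c["frame"][110:380,270:470,::-1],None,fx=2.2,fy=2.2,interpolation=cv2.INTER_CUBIC))
E
```

```text
t 16.35 pos [ 515.3 -114.9  191.8] fix [ -1.7  77.9 191.8] az 0.214 tilt [-0.0119 -0.0127] f [-0.3  3.  -3. ] w 39.4 q [-0.23  0.29  1.74 -0.02  1.12 -0.44]
f fix [ 0.4  3.  -3. ]
lean 0.237 r 140.5
0.14 [-0.0138 -0.0001 -0.0025]
0.04 [-0.0278 -0.0001 -0.0035]
-0.06 [-0.0419 -0.0001 -0.0032]
-0.16 [-0.0558 -0.0001 -0.0015]
-0.26 [-0.0695 -0.0001  0.0016]
```

View pics/s18.png

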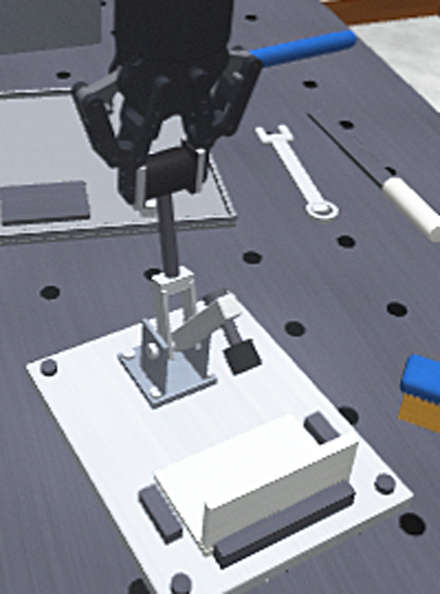

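>>> send_rows([
  {"x":-0.0138,"y":0,"z":-0.0025,"spin":0},
  {"x":-0.0278,"y":0,"z":-0.0035,"spin":0},
  {"x":-0.0419,"y":0,"z":-0.0032,"spin":0},
  {"x":-0.0558,"y":0,"z":-0.0015,"spin":0},
  {"x":-0.0695,"y":0,"z":0.0016,"spin":0},
])

```text
clock: 16.9
tool_pos: [530.9, -186.3, 191.6]
tcp_rot: [[-0.212, 0.977, -0.011], [0.977, 0.212, -0.016], [-0.013, -0.014, -1.0]]
ft_force: [1.1, 2.4, -2.7]
gripper_width: 39.7
```

```bash
python3 arc.py
```

```text
t 16.90 pos [ 530.9 -186.3  191.6] fix [ -1.5   4.9 191.6] az 0.213 tilt [-0.0107 -0.0158] f [ 1.1  2.4 -2.7] w 39.7 q [-0.35  0.34  1.67 -0.02  1.14 -0.55]
f fix [ 1.6  2.1 -2.7]
lean -0.286 r 142.2
-0.39 [-0.0134  0.      0.0049]
-0.49 [-0.0262  0.0001  0.011 ]
-0.59 [-0.0383  0.0002  0.0185]
-0.69 [-0.0496  0.0003  0.0271]
-0.79 [-0.06    0.0004  0.0367]
```

>>> send_rows([
  {"x":-0.0115,"y":0,"z":0.004,"spin":0},
  {"x":-0.0225,"y":0,"z":0.0092,"spin":0},
  {"x":-0.0325,"y":0,"z":0.0148,"spin":0},
  {"x":-0.041,"y":0,"z":0.0205,"spin":0},
  {"x":-0.046,"y":0,"z":0.024,"spin":0},
])

```text
clock: 17.4
tool_pos: [541.1, -233.1, 168.2]
tcp_rot: [[-0.212, 0.977, -0.009], [0.977, 0.212, -0.017], [-0.015, -0.013, -1.0]]
ft_force: [2.9, -0.2, 2.6]
gripper_width: 39.7
```

```bash
python3 arc.py;  python3 - <<'E'
from bench import *; from h import *
c=read_camera("side"); cv2.imwrite("pics/s19.png",cv2.resize(c["frame"][110:380,270:470,::-1],None,fx=2.2,fy=2.2,interpolation=cv2.INTER_CUBIC))
E
```

```text
t 17.40 pos [ 541.1 -233.1  168.2] fix [ -1.3 -43.1 168.2] az 0.213 tilt [-0.0091 -0.0174] f [ 2.9 -0.2  2.6] w 39.7 q [-0.42  0.4   1.64 -0.02  1.1  -0.62]
f fix [ 2.8 -0.8  2.6]
lean -0.662 r 143.3
-0.76 [-0.0107  0.0001  0.0095]
-0.86 [-0.0204  0.0002  0.0201]
-0.96 [-0.029   0.0004  0.0315]
-1.06 [-0.0364  0.0005  0.0438]
-1.16 [-0.0426  0.0007  0.0567]
```

View pics/s19.png

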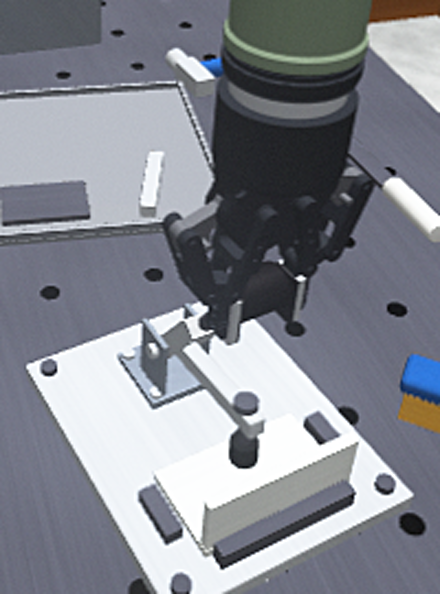

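Pad is at or close to the leg. Continue along the arc in small steps until the force rises.

>>> send_rows([
  {"x":-0.003,"y":0,"z":0.0027,"spin":0},
  {"x":-0.006,"y":0,"z":0.0054,"spin":0},
  {"x":-0.006,"y":0,"z":0.0054,"spin":0},
])

```text
clock: 17.75
tool_pos: [542.7, -240.2, 162.3]
tcp_rot: [[-0.212, 0.977, -0.009], [0.977, 0.212, -0.019], [-0.017, -0.013, -1.0]]
ft_force: [1.4, -3.9, 0.4]
gripper_width: 39.2
```

```bash
python3 arc.py
```

```text
t 17.75 pos [ 542.7 -240.2  162.3] fix [ -1.3 -50.4 162.3] az 0.213 tilt [-0.0087 -0.0193] f [ 1.4 -3.9  0.4] w 39.2 q [-0.43  0.41  1.64 -0.02  1.09 -0.63]
f fix [ 0.6 -4.1  0.4]
lean -0.728 r 143.4
-0.83 [-0.01    0.0001  0.0102]
-0.93 [-0.019   0.0002  0.0214]
-1.03 [-0.0268  0.0004  0.0334]
-1.13 [-0.0334  0.0005  0.0462]
-1.23 [-0.0386  0.0007  0.0595]
```

>>> send_rows([
  {"x":-0.003,"y":0,"z":0.003,"spin":0},
  {"x":-0.006,"y":0,"z":0.006,"spin":0},
  {"x":-0.008,"y":0,"z":0.008,"spin":0},
])

```text
clock: 18.05
tool_pos: [543.2, -242.4, 160.2]
tcp_rot: [[-0.21, 0.978, -0.009], [0.978, 0.21, -0.009], [-0.006, -0.011, -1.0]]
ft_force: [-12.1, 25.6, 47.7]
gripper_width: 39.7
```

```bash
python3 arc.py;  python3 - <<'E'
from bench import *; from h import *
c=read_camera("side"); cv2.imwrite("pics/s20.png",cv2.resize(c["frame"][180:360,290:450,::-1],None,fx=3.3,fy=3.3,interpolation=cv2.INTER_CUBIC))
c=read_camera("wrist"); cv2.imwrite("pics/w20.png",c["frame"][:,:,::-1])
E
```

```text
t 18.05 pos [ 543.2 -242.4  160.2] fix [ -1.3 -52.7 160.2] az 0.212 tilt [-0.0094 -0.0087] f [-12.1  25.6  47.7] w 39.7 q [-0.43  0.41  1.64 -0.01  1.1  -0.64]
f fix [-6.5 27.6 47.7]
lean -0.749 r 143.4
-0.85 [-0.0099  0.0001  0.0103]
-0.95 [-0.0188  0.0002  0.0216]
-1.05 [-0.0264  0.0004  0.0337]
-1.15 [-0.0329  0.0005  0.0465]
-1.25 [-0.038   0.0007  0.0599]
```

View pics/s20.png

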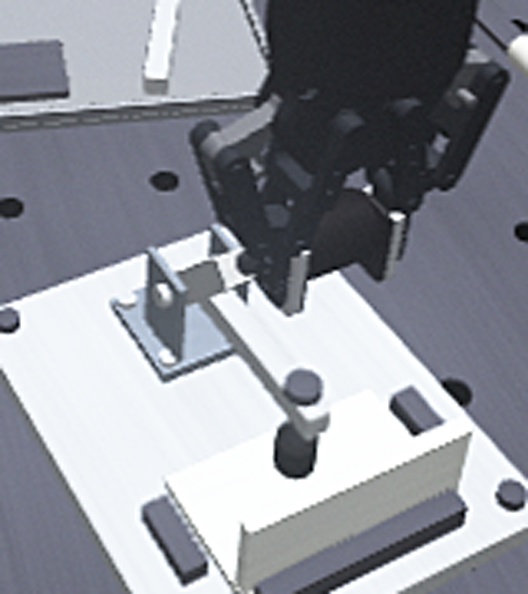

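View pics/w20.png

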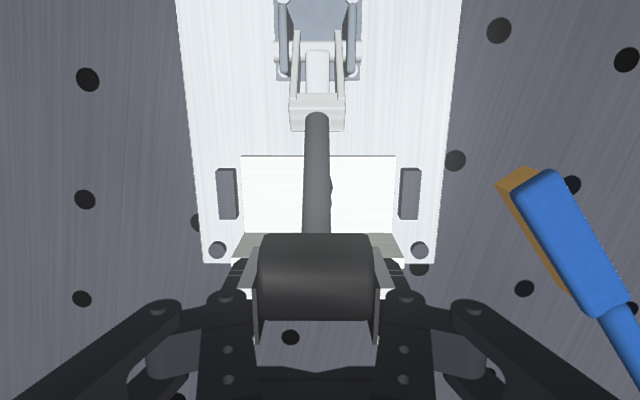

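>>> send_rows([
  {"x":0,"y":0,"z":0,"spin":0},
  {"x":0,"y":0,"z":0,"spin":0},
])

```text
clock: 18.35
tool_pos: [543.1, -242.0, 160.5]
tcp_rot: [[-0.212, 0.977, -0.009], [0.977, 0.212, -0.01], [-0.008, -0.011, -1.0]]
ft_force: [-0.2, 1.2, 8.9]
gripper_width: 39.7
```

>>> send_rows([
  {"x":0,"y":0,"z":0,"spin":0},
  {"x":0,"y":0,"z":0,"spin":0},
  {"x":0,"y":0,"z":0,"spin":0},
  {"x":0,"y":0,"z":0,"spin":0},
  {"x":0,"y":0,"z":0,"spin":0},
], jaw=1.0)

```text
clock: 18.85
tool_pos: [542.9, -242.1, 160.2]
tcp_rot: [[-0.212, 0.977, -0.01], [0.977, 0.212, -0.01], [-0.008, -0.011, -1.0]]
ft_force: [0.3, 0.7, -0.4]
gripper_width: 85.3
```

```bash
python3 arc.py|head -3;  python3 - <<'E'
from bench import *; from h import *
c=read_camera("wrist"); cv2.imwrite("pics/w21.png",c["frame"][:,:,::-1])
E
```

```text
t 18.85 pos [ 542.9 -242.1  160.2] fix [ -1.5 -52.2 160.2] az 0.214 tilt [-0.0095 -0.01  ] f [ 0.3  0.7 -0.4] w 85.3 q [-0.43  0.41  1.64 -0.01  1.1  -0.64]
f fix [ 0.4  0.6 -0.4]
lean -0.747 r 143.1
```

View pics/w21.png

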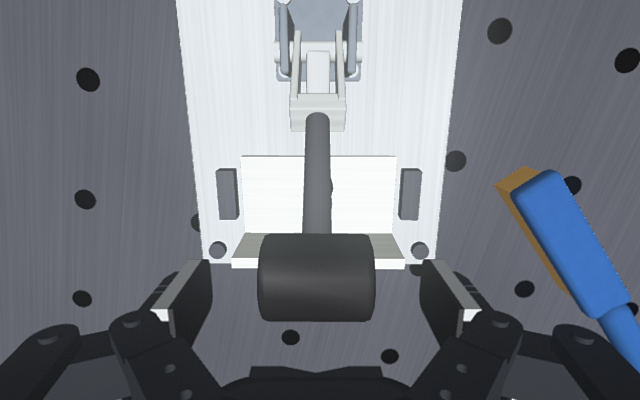

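Released and clear on both sides. Lift straight up and away.

>>> send_rows([
  {"x":0,"y":0,"z":-0.03,"spin":0},
  {"x":0,"y":0,"z":-0.07,"spin":0},
  {"x":0,"y":0,"z":-0.11,"spin":0},
  {"x":-0.03,"y":0,"z":-0.13,"spin":0},
  {"x":-0.07,"y":0,"z":-0.14,"spin":0},
])

```text
clock: 19.4
tool_pos: [560.0, -308.8, 304.7]
tcp_rot: [[-0.214, 0.977, -0.004], [0.977, 0.214, -0.012], [-0.011, -0.007, -1.0]]
ft_force: [1.0, -0.2, -0.3]
gripper_width: 85.4
```

>>> send_rows([
  {"x":0,"y":-0.04,"z":0,"spin":0},
  {"x":0,"y":-0.08,"z":0,"spin":0},
  {"x":0,"y":-0.12,"z":0,"spin":0},
  {"x":0,"y":-0.12,"z":0,"spin":0},
])

```text
clock: 19.8
tool_pos: [438.8, -335.2, 306.2]
tcp_rot: [[-0.211, 0.977, -0.006], [0.977, 0.211, -0.013], [-0.011, -0.009, -1.0]]
ft_force: [0.5, -0.3, 0.3]
gripper_width: 85.7
```

```bash
cat > fin.py <<'E'
from bench import *; from h import *
st(get_obs())
T=read_camera("top"); S=read_camera("side")
for c,n in ((T,"t"),(S,"s")): np.savez("last_"+n+".npz",**c)
def box(lo,hi):
    (a,b,c),(d,e,f)=lo,hi
    return np.array([[a,b,c],[d,b,c],[d,e,c],[a,e,c],[a,b,c],[a,b,f],[d,b,f],[d,e,f],[a,e,f],[a,b,f]],float)
gl=np.array([[0,-140*np.sin(.7),140*np.cos(.7)]]); a=0.02
segs=[(place(F,box((-60,-95,16),(60,-25,24))),(0,0,255)),(place(F,box((-60,-95,16),(60,-87,71))),(0,255,255)),
 (place(F,clampL(a,box((-7,-105,-8),(7,0,8)))),(0,255,0)),(place(F,clampL(a,[[0,0,0],gl[0]])),(255,0,0)),(place(F,clampL(a,np.array([[-20,0,0],[20,0,0]])+gl)),(255,0,0))]
overlay(S,segs,"pics/fin_s_ov.png",(270,160,470,400),2.5)
overlay(S,[],"pics/fin_s.png",(240,130,470,400),2.2)
overlay(T,[],"pics/fin_t.png",(160,120,470,260),2.5)
E
python3 fin.py
```

```text
t 19.80 pos [ 438.8 -335.2  306.2] fix [-122.8 -121.3  306.2] az 0.212 tilt [-0.0063 -0.0127] f [ 0.5 -0.3  0.3] w 85.7 q [-0.67  0.25  1.5  -0.01  1.39 -0.88]
```

View pics/fin_s_ov.png

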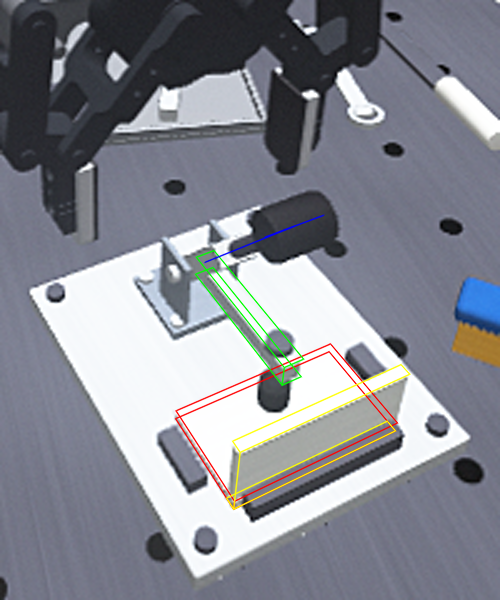

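View pics/fin_s.png

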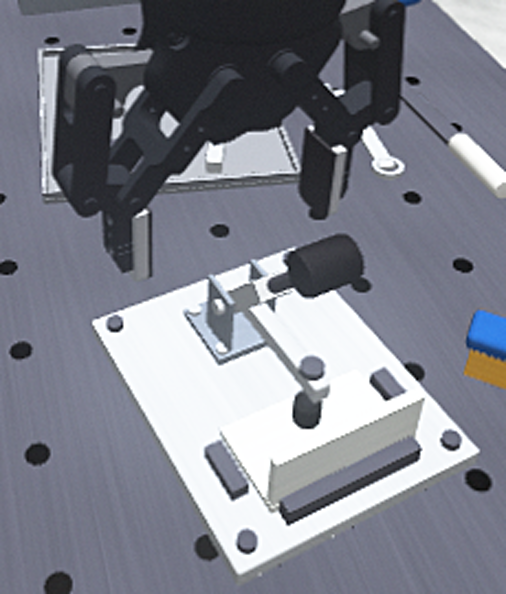

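View pics/fin_t.png

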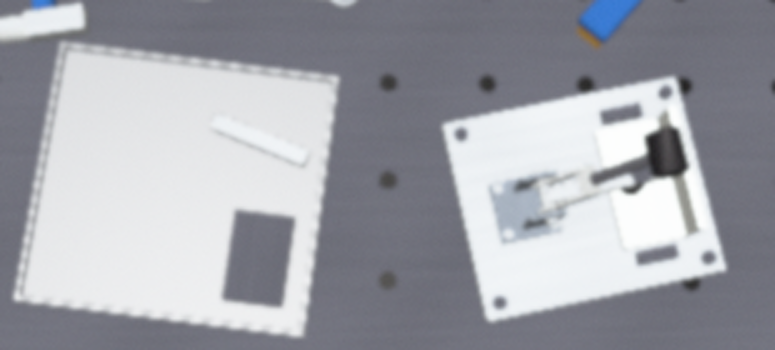

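```bash
python3 - <<'E'
from h import *
S=dict(np.load("last_s.npz"));T=dict(np.load("last_t.npz"))
gl=np.array([[0,-140*np.sin(.7),140*np.cos(.7)]])
Fs=np.array([533.7,-189.1,.208]); Ft=np.array([534.1,-191.8,.216])
for a in (0,.02,.05,.1,.15):
    ends=clampL(a,np.array([[-20,0,0],[20,0,0],[0,0,0]])+gl); pd=clampL(a,[[0,-105,8]])
    print(a,"S",((proj(S,place(Fs,ends))-[270,160])*2.5).round(0).tolist(),((proj(S,place(Fs,pd))-[270,160])*2.5).round(0).tolist(),"T",((proj(T,place(Ft,ends[2:]))-[160,120])*2.5).round(1).tolist())
for k,c,b,s in (("s",S,(320,220,410,340),6.5),("t",T,(370,140,460,230),6.5)):
    overlay(c,[],f"pics/z_{k}.png",b,s) if k=="t" else overlay(c,[],f"pics/z_{k}.png",b,5)
E
```

```text
0 S [[264.0, 239.0], [324.0, 217.0], [294.0, 228.0]] [[292.0, 363.0]] T [[666.6, 152.0]]
0.02 S [[262.0, 234.0], [322.0, 212.0], [293.0, 223.0]] [[292.0, 360.0]] T [[664.7, 152.0]]
0.05 S [[260.0, 227.0], [319.0, 205.0], [290.0, 216.0]] [[292.0, 356.0]] T [[661.7, 152.1]]
0.1 S [[255.0, 215.0], [314.0, 194.0], [285.0, 204.0]] [[292.0, 350.0]] T [[656.5, 152.5]]
0.15 S [[250.0, 204.0], [309.0, 183.0], [280.0, 193.0]] [[292.0, 343.0]] T [[650.9, 152.9]]
```

View pics/z_s.png

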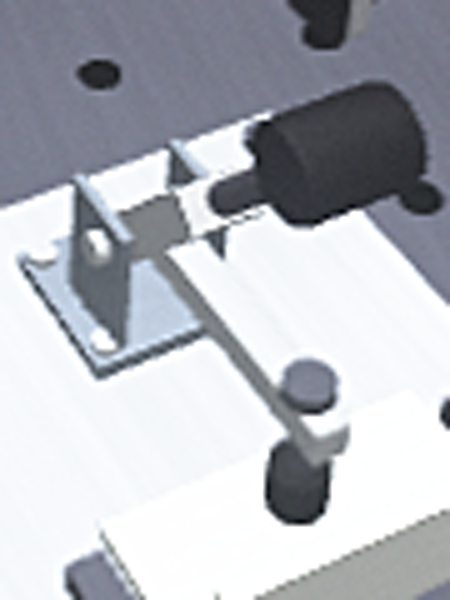

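View pics/z_t.png

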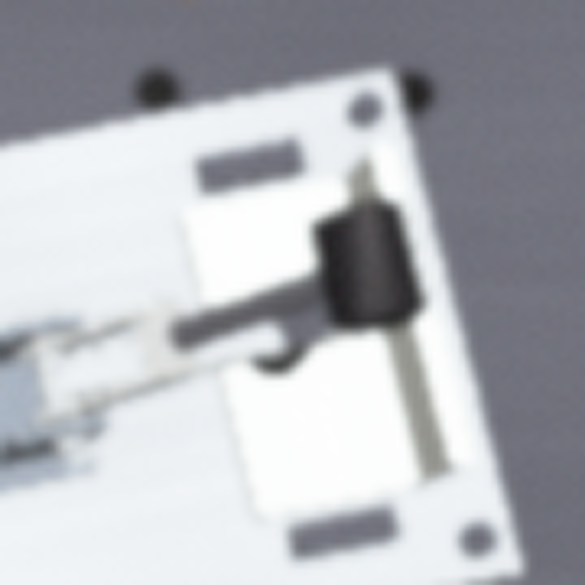

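```bash
python3 - <<'E'
from bench import *; from h import *
c=read_camera("wrist"); cv2.imwrite("pics/w30.png",c["frame"][:,:,::-1])
p=proj(c,[fx(-60,-91,40),fx(60,-91,40)]);print(p.round())
E
```

```text
[[372. 131.]
 [481. 131.]]
```

View pics/w30.png

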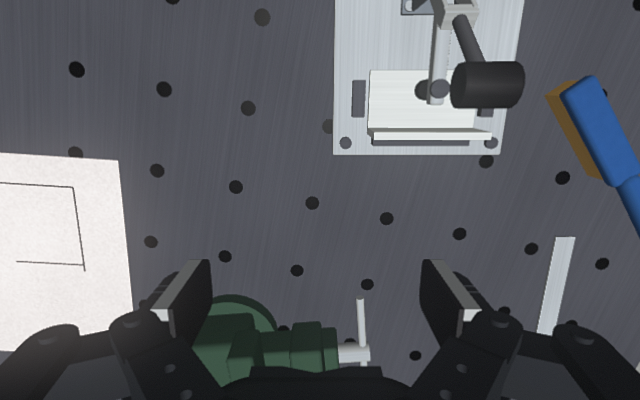

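```bash
python3 - <<'E'
from bench import *; from h import *
o=get_obs(); go(o,fx(30,-188,300),F[2])
E
```

```text
delta [-0.0668  0.1482  0.0057] spin 0.004 len 0.163
```

>>> send_rows([
  {"x":-0.017,"y":0.037,"z":0,"spin":0},
  {"x":-0.034,"y":0.075,"z":0,"spin":0},
  {"x":-0.05,"y":0.112,"z":0,"spin":0},
  {"x":-0.067,"y":0.148,"z":0,"spin":0},
  {"x":-0.067,"y":0.148,"z":0,"spin":0},
])

```text
clock: 20.45
tool_pos: [607.6, -367.8, 301.9]
tcp_rot: [[-0.218, 0.976, -0.004], [0.976, 0.218, -0.011], [-0.01, -0.006, -1.0]]
ft_force: [0.1, -0.6, 0.4]
gripper_width: 85.6
```

```bash
python3 - <<'E'
from bench import *; from h import *
st(get_obs()); c=read_camera("wrist"); p=proj(c,[fx(-70,-100,20),fx(70,-90,20)]);print(p.round())
x0=int(max(0,p[0,0]-20)); y0=int(max(0,p[:,1].min()-90))
cv2.imwrite("pics/w31.png",cv2.resize(c["frame"][y0:y0+150,x0:x0+200,::-1],None,fx=4,fy=4,interpolation=cv2.INTER_CUBIC)); print(x0,y0)
E
```

```text
t 20.45 pos [ 607.6 -367.8  301.9] fix [  35.3 -188.7  301.9] az 0.219 tilt [-0.0035 -0.011 ] f [ 0.1 -0.6  0.4] w 85.6 q [-0.56  0.52  1.1  -0.01  1.52 -0.77]
[[223.  76.]
 [351.  67.]]
203 0
```

View pics/w31.png

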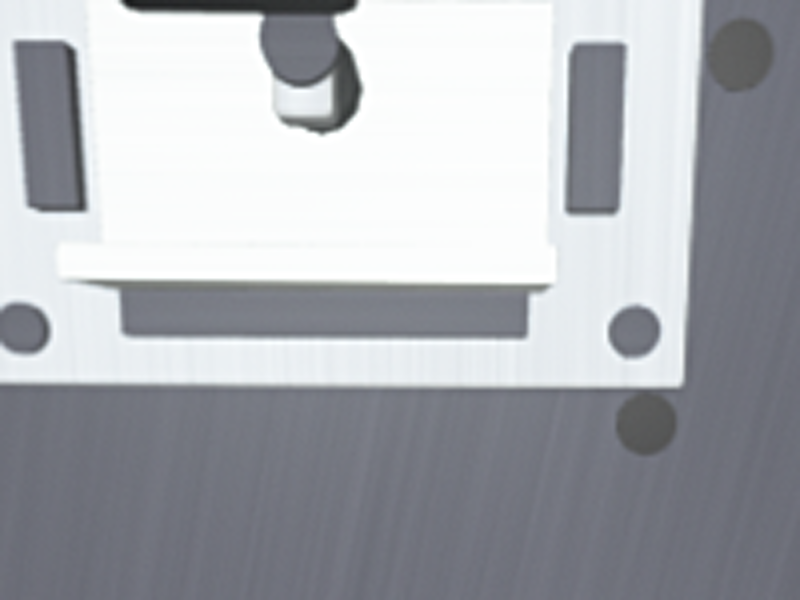

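The upright's outer face meets the fence along its whole length, with no light strip between them (crop row about 288). Both end gaps are similar and the pad is on the wide leg. Handing in.

```bash
python3 - <<'E'
from bench import *
print(job_done()); print(get_obs()["clock"])
E
```

```text
the job is handed in; nothing more can be done
None
the job is handed in; nothing more can be done
```

The angle is loaded in the fixture, the clamp is shut on it, and I handed the job in at about 20.5 s of robot time, with the hand clear of everything.

- **Clamp:** it started half open, at about 1.28 rad. I pushed the handle to its open stop; the side camera then showed about 1.7 rad.
- **Loading:** I pinched the angle by its upright leg and set it down between the end blocks. I then slid it against the fence until it pushed back with 5–7 N, and let go.
- **Closing:** I pinched the handle's grip and led it round its arc until the force rose to about 55 N, then relaxed, released and moved away.

**Last checks:**
- The clamp angle read 0 to 0.02 rad in both fixed cameras, and the pad was on the wide leg.
- No gap showed between the upright leg and the fence, and the gaps to the two end blocks were similar.
- The flat and the bar look unmoved in the tray.

**What disagreed:**
- The fixture pose fitted from the side and top cameras differed by about 2–3 mm, so I corrected the placing from the wrist camera.
- Pushing to the open stop (about 40 N on the fingertips) left the tool tilted by about 0.02 rad for the rest of the job. This had no visible effect on the result.

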